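# Load the slide tray into the sloping bay

### The job

Put the brown slide tray away in its sloping bay: swing the chrome gate up, push the tray up the slope until you feel it come squarely against the rubber-faced stop at the top, press it home, and leave it resting there without a gap. The slides are glass, so do not ram the stop, and ease off so that the tray does not spring back. Then swing the gate down again behind the tray, leaving the cassettes, the paperweight and the mould where they lie.

Things in the scene. Friction and masses are not known exactly. Their poses are not given: they have to be found in the camera images.
- bay: Pale grey-green sheet-steel sloping tray bay, fixed. Origin: middle of its lower front lip, on the cabinet top; x points up the bay (level), y to its left, z up. From the lip the floor rises at 8 degrees for 268 mm; side cheeks 28 mm high stand 96 mm apart from 55 mm up, flaring to 133 mm at 14 mm up; the gate's pin bracket reaches in to y = -54. The rubber-faced stop (see stop_range) stands across the upper end.
- gate (a joint): Chrome drop gate, a bar 5 mm thick and 20 mm high across the lip, turning on a pin (along bay x) at bay (0, -64, 17) mm. 0: down, shut across the mouth, its lower edge 7 mm up; grows as the free end swings up and over, to 1.92 rad, leaning back past upright. Weighs 130 g; stiff pin: stays where it is left beyond about 1.2 rad, sinks shut from lower.
- gate_grip (a point): Grip point on the gate's free end: the middle of a black tab 10 mm thick (along bay x), 26 mm long (along the bar) and 36 mm high. It lies 164 mm from the pin along the bar and 10 mm above the bar's midline: with the gate down at bay (0, 100, 27) mm. The tab may be pinched across its 10 mm from above and turns between the fingers as the gate swings.
- stop_range (a point): Mark on the bay's floor, on its centre line 185 mm up the slope from the lip. The stop is a bracket clamped by wing nuts for different trays: its rubber face (76 mm wide, on a buffer giving 1 mm per 8 N) may stand anywhere from 35 mm before to 35 mm beyond this mark. Where is not measured: feel for it (or look). 3 to 10 N on it is right, 15 N is ramming; let go suddenly, it springs the tray back.
- tray: Flat dark-brown bakelite tray holding four glass slides, 130 long (x) x 88 wide (y) x 20 mm high, about 0.27 to 0.49 kg. Origin: centre of its underside; x points from its rear face to its front, the end that goes up to the stop. It starts on the cabinet top in front of the gate, roughly facing the bay. Slides on steel with friction 0.5 to 0.7; friction holds it on the slope.
- tray_front (a point): Middle of the tray's front face, 65 mm ahead of its origin, 10 mm above its underside.
- cassette_a: Yellow tissue cassette, 40 x 28 x 8 mm, lying beside the way to the bay; not to be disturbed. Origin: centre of its underside.
- cassette_b: The other yellow tissue cassette, 40 x 28 x 8 mm, lying on the opposite side; not to be disturbed. Origin: centre of its underside.
- paperweight: Black cast iron paperweight block, 75 x 45 x 28 mm with a knob to 48 mm, beside the bay on its -y side; not to be disturbed. Origin: centre of its underside.
- mould: Small tin embedding mould, 44 x 34 x 12 mm, beside the bay on its +y side; not to be disturbed. Origin: centre of its underside.

How it is judged:
By the outcome, as a careful person would: the job done as asked, in the order asked, and still so for the second after the job is handed in, with the robot touching nothing.
It also fails if it takes over 72 s, if anything falls off the work surface, if the arm or the gripper's body presses on something with over 40 N, if the wrist force passes 120 N, or if a joint passes its speed limit or range.

### The arm

A 7-joint arm with a two-finger parallel gripper is mounted at the origin on the work surface. World frame = base frame: x ahead of the robot, y to its left, z up, the work surface at z = 0. Lengths are in m, angles in rad, forces in N, time in s.
With the tool pointing down it reaches from about 0.425 to 0.875 m from the base axis. Payload 9.9 kg.
Tool frame: the origin (TCP) lies midway between the tips of the shut fingers; the grasp point (between the pads) lies 19 mm behind it; z points along the fingers, y is the direction in which the jaws open and shut (so a half turn about z gives the same grasp; the last joint's range is limited). The gripper opens to 85 mm and grips with 20 to 120 N. Pads are 22 mm wide; open, the fingers measure 114 mm over their backs; the gripper's body (76 mm by 85 mm) begins 54 mm behind the grasp point. The pads swing forward as they close: fully open they stand 13 mm farther back than shut.
Start: joints at [-1.284, 0.576, 0.025, 1.437, -0.015, 1.129, -0.057], TCP at [0.245, 0.629, 0.231] pointing down, gripper open.
Joint ranges: [-2.76, 2.76], [-0.34, 2.15], [-1.52, 1.57], [0.19, 2.46], [-1.09, 4.23], [0.17, 1.99], [-2.82, 2.82]. Speed limits (rad/s): [2.22, 2.22, 3.01, 3.01, 3.14, 3.14, 3.14].

### API

Orientations are given as a unit quaternion [x, y, z, w].
In Python, from station import readout, eyes, order gives the robot as it stands. The module is installed in compiled form; this text tells all that it offers.
- The arm moves only by the tool play_rows, never from a script. Its argument "plan" is a list of rows, each a list of 6 numbers: the shift along the tool's x, y, z scaled (see below), then the turn, a rotation vector about the tool's x, y, z scaled (see below). A call has 1 to 20 rows; each row shifts and turns the pose as measured when the row begins, along the tool's axes as they then stand; what a row does not reach is not made up. The controller multiplies each number of a shift by 30 cm and each number of a turn by 90 degrees. A row lasts 1/12 s, in which the tool goes at most 41.7 mm and 7.16 degrees, less where a joint would pass 70% of its speed; a pose out of reach is approached as far as the arm can. A call with a number of a shift or a turn outside -1 to 1 is refused whole. A call with a gripper value outside its range is refused whole. "hand" is the closure in counts, from 0 (fully open) to 255 (shut), set as the call begins (left out, the last holds). The fingers move at their own pace and stop on an object; the grip force is fixed at half the most. Time passes only in rows, so rows that do not move let the fingers close. It gives the time, the measured TCP pose, the force and the opening at its end, in the units of the state.
- readout.read_state(): the state, without advancing time (a new reading comes with each control period).
- eyes.snapshot(name): name is "scene" or "top" or "wrist"; returns the picture (400x640x3 uint8, red, green, blue); there is no depth.
- eyes.camera_params(name): a dict with "fx", "fy", "cx", "cy" (pixels), "distortion" ([k1, k2, p1, p2, k3] as OpenCV has them; the pictures are not rectified), "R" (3x3) and "t" (3): a world point X has camera coordinates R X + t. Camera axes: x right, y down, z forward; pixel columns grow to the right and rows downward; lengths in m; the calibration is good to about 2 mm. A picture is of the moment at which its call begins: read the wrist's pose just before it. camera_params takes no time and is no camera call; for the wrist camera it gives the pose at the moment of the call.
- order.sign_off(): hands the job in, once; it reports no verdict.
The state is a dict: "t": time; "joint_pos": joint angles; "qd": joint speeds; "tau": joint torques, N m; "eef_pos": TCP position; "tool_rot": TCP orientation; "ft_force": force on the tool from outside, world axes, zero at the start; "moment": the same for the moment, N m; "finger_gap": finger opening in m.
Only numpy, scipy, OpenCV 4.12 (cv2) and the standard library are available. Lean on these libraries where they do the work, as an engineer would, in place of code of your own. Each camera call takes 0.05 s, during which the arm holds its last target.

## Working session

There is one attempt and no reset: what is moved stays moved. The work goes in short steps, Python scripts to look and compute and a tool call to move; the robot and the scene stay as the last step left them, time stands still between calls to the robot, and variables do not carry over. Pictures are saved under pics/ and viewed, and the job is handed in when it is done.

Besides the shell and the picture viewer there is one more tool, called as a command line: name --pt "numbers of a row" for each row, then --argument value for the rest. play_rows: Moves the arm, as the interface text tells. Shifts and turns lie within -1 to 1; 1 stands for 30 cm of shift or 90 degrees of turn. Its arguments: {"type":"object","properties":{"plan":{"type":"array"},"hand":{"type":"number"}},"required":["plan"]}

```bash
mkdir -p pics; ls
python3 - <<'E'
from station import readout, eyes, order
import cv2
print(readout.read_state())
for n in ["scene","top","wrist"]:
    p=eyes.camera_params(n); print(n,p)
    cv2.imwrite(f"pics/{n}0.png",eyes.snapshot(n)[:,:,::-1])
E
```

```text
pics
{'t': 0.0, 'joint_pos': array([-1.28382717,  0.57655074,  0.02484898,  1.43793752, -0.01497403,
        1.12898338, -0.05648329]), 'qd': array([-0.00109161, -0.00161357,  0.0008442 , -0.00030917,  0.00057571,
       -0.00218923,  0.00052308]), 'tau': array([-4.98716527e-04, -7.65764236e+01,  2.25020841e+00, -2.85950446e+01,
        1.53934944e-02,  1.32025173e-02,  8.10080707e-06]), 'eef_pos': array([0.24441258, 0.62869875, 0.23041984]), 'tool_rot': array([ 1.84296247e-01,  9.82870376e-01, -8.41397884e-04, -9.90311521e-05]), 'ft_force': array([-0.48593966, -0.08699902,  0.21774024]), 'moment': array([ 0.01152947, -0.04870985, -0.01536533]), 'finger_gap': 0.08551079409460431}
scene {'fx': 387.3202162440119, 'fy': 387.3202162440119, 'cx': 319.7235774912048, 'cy': 201.3821310042761, 'distortion': array([-0.04039184,  0.        ,  0.        ,  0.        ,  0.        ]), 'R': array([[ 0.87328848,  0.48694437,  0.01588738],
       [ 0.32166933, -0.55177844, -0.76946045],
       [-0.36591812,  0.67707143, -0.63849683]]), 't': array([-0.55309012, -0.1387004 ,  0.86566348])}
top {'fx': 464.0267118671904, 'fy': 464.0267118671904, 'cx': 318.43051914203363, 'cy': 198.41030330659765, 'distortion': array([-0.03129383,  0.        ,  0.        ,  0.        ,  0.        ]), 'R': array([[ 0.00138042, -0.99970055, -0.02443174],
       [-0.99455931,  0.00117238, -0.10416527],
       [ 0.10416272,  0.0244426 , -0.99425987]]), 't': array([0.07559145, 0.59509449, 0.81946199])}
wrist {'fx': 325.71879210478863, 'fy': 325.71879210478863, 'cx': 320.63529477444035, 'cy': 204.6605728207105, 'distortion': array([0.00306929, 0.        , 0.        , 0.        , 0.        ]), 'R': array([[ 0.36199729,  0.93217748, -0.00176074],
       [ 0.88988821, -0.34501117,  0.29843972],
       [ 0.27759131, -0.10960123, -0.95442686]]), 't': array([-0.67454578, -0.03907053,  0.37891643])}
```

View pics/scene0.png

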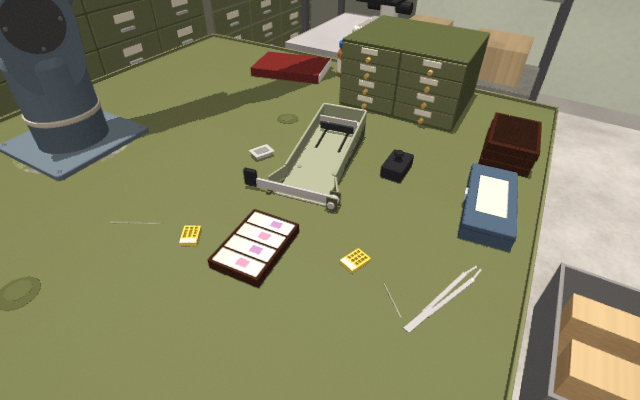

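View pics/top0.png

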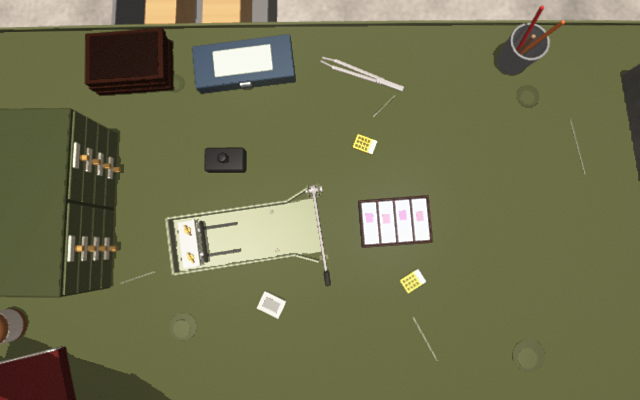

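View pics/wrist0.png

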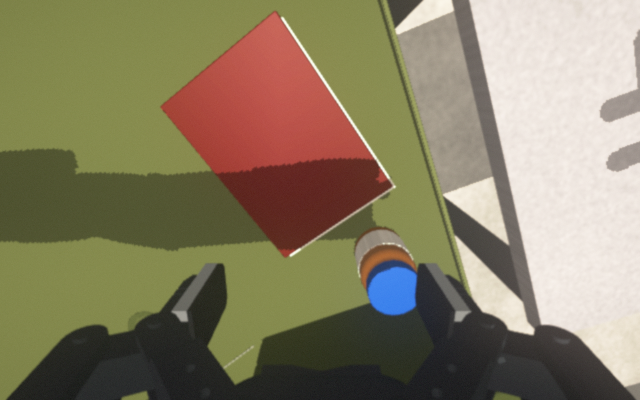

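The scene view shows the robot at left and the bay running away from it. In the top view the gate pin is near (315,190), its black tab near (327,280), the tray spans (360-432, 196-247), the stop is near (203,240), and the bay points to world +y. I'll zoom in and measure.

```bash
cat > h.py <<'E'
import numpy as np, cv2
from station import readout, eyes, order
from scipy.spatial.transform import Rotation as R
def ray(n,uv,p=None):
    p=p or eyes.camera_params(n)
    K=np.array([[p['fx'],0,p['cx']],[0,p['fy'],p['cy']],[0,0,1]])
    q=cv2.undistortPoints(np.array(uv,float).reshape(-1,1,2),K,p['distortion']).reshape(-1,2)
    d=np.c_[q,np.ones(len(q))]@p['R']
    return -p['R'].T@p['t'],d
def onz(n,uv,z,p=None):
    c,d=ray(n,uv,p); return c+d*((z-c[2])/d[:,2])[:,None]
def proj(n,X,p=None):
    p=p or eyes.camera_params(n)
    K=np.array([[p['fx'],0,p['cx']],[0,p['fy'],p['cy']],[0,0,1]])
    return cv2.projectPoints(np.array(X,float).reshape(-1,3),cv2.Rodrigues(p['R'])[0],p['t'],K,p['distortion'])[0].reshape(-1,2)
def pose_line(s):
    Rm=R.from_quat(s['tool_rot']).as_matrix()
    return s['t'],s['eef_pos'].round(4),s['tool_rot'].round(3),s['ft_force'].round(2),s['finger_gap']
E
python3 - <<'E'
import cv2
a=cv2.imread('pics/top0.png')
c=a[170:300,150:350]; cv2.imwrite('pics/c1.png',cv2.resize(c,None,fx=4,fy=4,interpolation=cv2.INTER_CUBIC))
c=a[120:310,290:450]; cv2.imwrite('pics/c2.png',cv2.resize(c,None,fx=3,fy=3,interpolation=cv2.INTER_CUBIC))
a=cv2.imread('pics/scene0.png')
c=a[95:290,190:390]; cv2.imwrite('pics/c3.png',cv2.resize(c,None,fx=3,fy=3,interpolation=cv2.INTER_CUBIC))
E
```

```text
(no output)
```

View pics/c1.png

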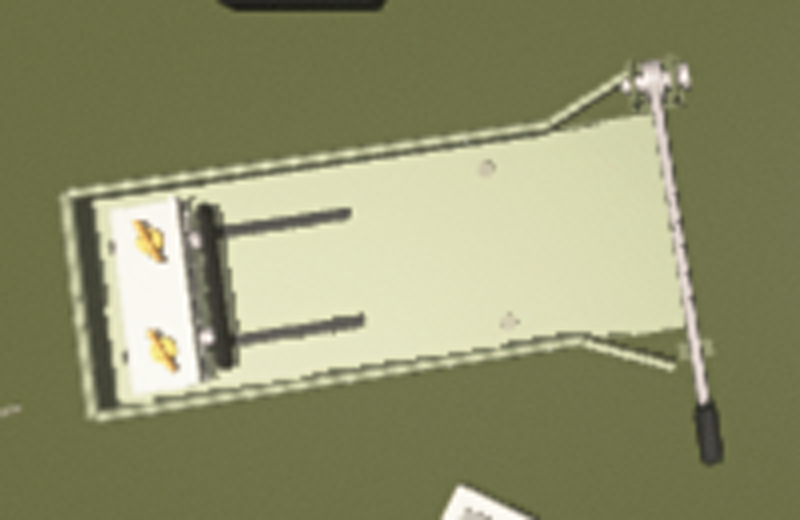

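View pics/c2.png

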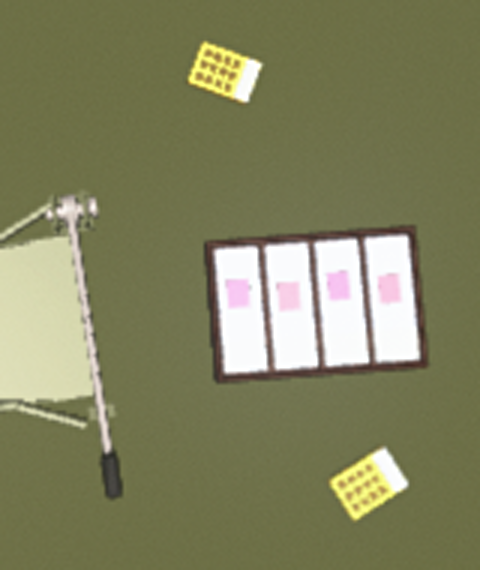

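View pics/c3.png

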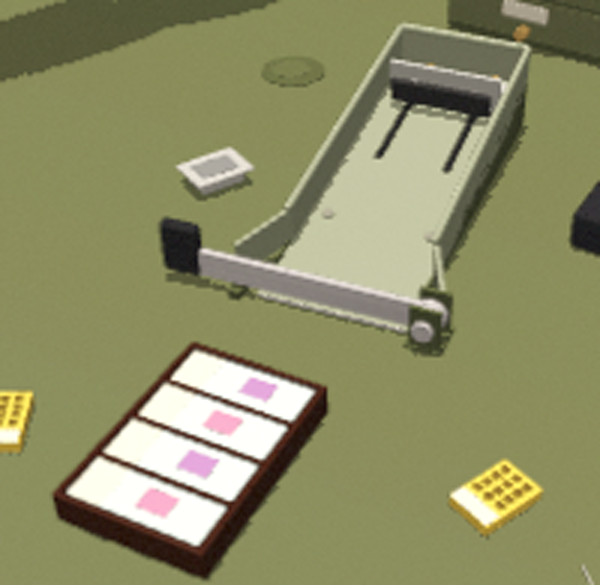

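Run:
```python
from h import *
o=np.array([150,170.])
f=lambda pts: [o+(np.array(p)+.5)/4-.5 for p in pts]
a=onz('top',f([(92,415),(65,193)]),0.065); b=onz('top',f([(582,340),(547,127)]),0.036)
print('cheek top',a,b)
for i in range(2):
    d=b[i]-a[i]; print(np.linalg.norm(d[:2]),np.degrees(np.arctan2(-d[1],-d[0])))
print('tab top',onz('top',f([(709,404),(709,462),(709,433)]),0.045))
g=onz('top',f([(657,110),(700,395)]),0.027);print('bar',g, np.degrees(np.arctan2(*(g[0]-g[1])[1::-1])))
print('lip',onz('top',f([(650,115),(685,328)]),0.0))
o2=np.array([290,120.])
t=onz('top',[o2+(np.array(p)+.5)/3-.5 for p in [(206,242),(414,227),(427,366),(217,382)]],0.020)
print('tray',t,t.mean(0))
for i in range(4):
    d=t[(i+1)%4]-t[i]; print(np.linalg.norm(d),np.degrees(np.arctan2(d[1],d[0])))
# gate via colour? 
s=readout.read_state(); print(pose_line(s))
```

```text
cheek top [[0.45970808 0.33051135 0.065     ]
 [0.55718855 0.34583703 0.065     ]] [[0.49260576 0.11753053 0.036     ]
 [0.58928713 0.13417803 0.036     ]]
0.21550658225063693 98.78069027722799
0.21407907615707633 98.62333224626735
tab top [[0.46457984 0.06013383 0.045     ]
 [0.43909927 0.06014195 0.045     ]
 [0.45182224 0.06013801 0.045     ]]
bar [[0.59800803 0.08419567 0.027     ]
 [0.46771939 0.0643363  0.027     ]] 8.66665864920111
lip [[0.59852182 0.08845619 0.        ]
 [0.49772259 0.07169884 0.        ]]
tray [[ 0.59266738  0.0018342   0.02      ]
 [ 0.60184419 -0.12671355  0.02      ]
 [ 0.5162466  -0.13273531  0.02      ]
 [ 0.50646695 -0.00426828  0.02      ]] [ 0.55430628 -0.06547074  0.02      ]
0.12887488995077584 -85.91667844051435
0.08580914380733257 -175.97588927096223
0.12883873577851007 94.35328480600238
0.08641616643737005 4.049445869653407
(0.15, array([0.2445, 0.6288, 0.2306]), array([ 0.184,  0.983, -0.001, -0.   ]), array([-0.04, -0.13,  0.07]), 0.08541442706319395)
```

The bay heading is about 98.7°, with its origin near (0.550, 0.0755). The tray centre is near (0.554, -0.0655) at heading 94.2°. Next I'll move above the gate tab.

play_rows --pt "-0.088 -0.101 0 0 0 0" --pt "-0.088 -0.101 0 0 0 0" --pt "-0.088 -0.101 0 0 0 0" --pt "-0.088 -0.101 0 0 0 0" --pt "-0.088 -0.101 0 0 0 0" --pt "-0.088 -0.101 0 0 0 0" --pt "-0.088 -0.101 0 0 0 0" --pt "-0.088 -0.101 0 0 0 0" --pt "-0.088 -0.101 0 0 0 0" --pt "-0.088 -0.101 0 0 0 0" --pt "-0.088 -0.101 0 0 0 0" --pt "-0.088 -0.101 0 0 0 0" --pt "-0.088 -0.101 0 0 0 0" --pt "-0.088 -0.101 0 0 0 0" --hand 130

```text
t: 1.32
eef_pos: [0.4358, 0.0887, 0.2258]
tool_rot: [0.176, 0.984, -0.0, -0.002]
ft_force: [0.3, 0.3, -1.1]
finger_gap: 0.0417
```

```bash
cat >> h.py <<'E'
PHI=np.radians(98.7); OB=np.array([0.5500,0.0755,0.])
BX=np.array([np.cos(PHI),np.sin(PHI),0]); BY=np.array([-np.sin(PHI),np.cos(PHI),0]); BZ=np.array([0,0,1.])
def W(b): b=np.array(b,float)/1000; return OB+b[0]*BX+b[1]*BY+b[2]*BZ
def toB(w): d=np.array(w)-OB; return np.array([d@BX,d@BY,d[2]])*1000
def go(target,Rt=None):
    """print units for tool shift to world target & turn"""
    s=readout.read_state(); M=R.from_quat(s['tool_rot'])
    d=M.inv().apply(np.array(target)-s['eef_pos'])
    print('t',round(s['t'],2),'bay mm',toB(s['eef_pos']).round(1),'F',s['ft_force'].round(2),'gap',round(s['finger_gap'],4))
    print('shift units',(d/0.3).round(4),'mm',(d*1000).round(1))
    if Rt is not None:
        print('turn units',((M.inv()*Rt).as_rotvec()/(np.pi/2)).round(4))
def tool(yaxis,pitch=0):
    """z down, tool y along given; """
    y=np.array(yaxis); z=-BZ; x=np.cross(y,z)
    return R.from_matrix(np.c_[x,y,z])
E
python3 - <<'E'
from h import *
print(pose_line(readout.read_state()))
go(W([0,100,90]),tool(BX))
E
```

```text
(1.3167, array([0.4358, 0.0887, 0.2258]), array([ 0.176,  0.984, -0.   , -0.002]), array([ 0.29,  0.29, -1.11]), 0.04168424696774981)
t 1.32 bay mm [ 30.3 110.9 225.8] F [ 0.29  0.29 -1.11] gap 0.0417
shift units [-0.0828 -0.0699  0.4524] mm [-24.8 -21.  135.7]
turn units [-2.000e-04 -2.900e-03 -3.222e-01]
```

play_rows --pt "-0.083 -0.07 0 0 0 0" --pt "0 0 0.085 0 0 -0.065" --pt "0 0 0.085 0 0 -0.065" --pt "0 0 0.085 0 0 -0.065" --pt "0 0 0.085 0 0 -0.065" --pt "0 0 0.085 0 0 -0.065"

```text
t: 1.82
eef_pos: [0.4593, 0.047, 0.0994]
tool_rot: [-0.078, 0.997, -0.0, 0.005]
ft_force: [1.1, -0.1, -0.3]
finger_gap: 0.0417
```

Run:
```python
from h import *
go(W([0,100,8]),tool(BX))
im=eyes.snapshot('wrist'); cv2.imwrite('pics/w1.png',im[:,:,::-1])
im=eyes.snapshot('scene'); cv2.imwrite('pics/s1.png',im[:,:,::-1])
```

```text
t 1.82 bay mm [-14.4  93.9  99.4] F [ 1.1  -0.1  -0.34] gap 0.0417
shift units [0.0232 0.0488 0.3044] mm [ 7.  14.6 91.3]
turn units [-0.0011  0.0068  0.0032]
```

View pics/w1.png

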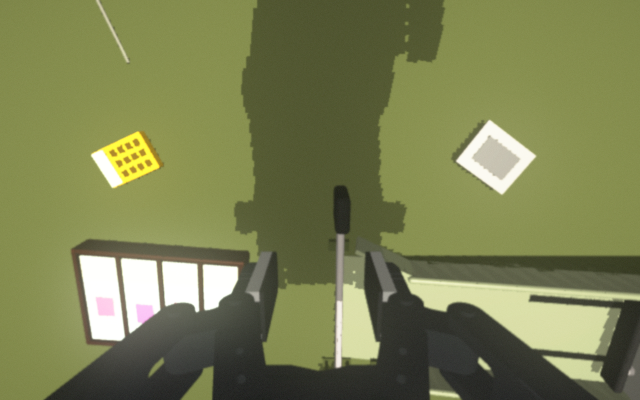

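View pics/s1.png

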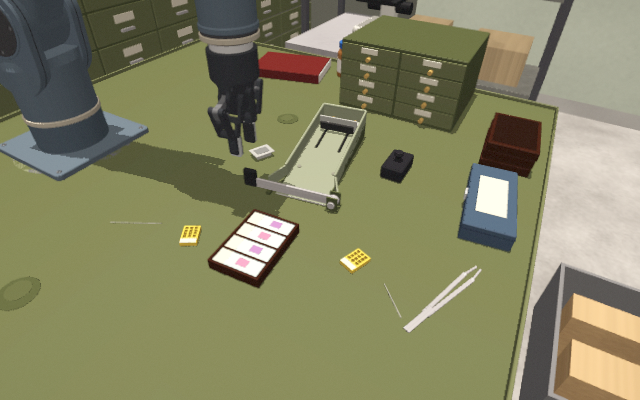

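Wrist view: the black tab runs from (342,187) to (343,232), left of bay centre and between the fingers in bay x. I'll check its position against the top-view estimate.

Run:
```python
from h import *
p=eyes.camera_params('wrist')
print([toB(x).round(1) for x in onz('wrist',[(341,187),(342,205)],0.045,p)])
im=cv2.imread('pics/w1.png'); m=(im.max(2)<40).astype(np.uint8)
n,l,st,c=cv2.connectedComponentsWithStats(m)
for i in range(1,n):
    if 100<st[i,4]<3000: print(st[i],c[i])
go(W([0,100,8]),tool(BX))
```

```text
[array([ -2. , 122.7,  45. ]), array([ -1.1, 111.1,  45. ])]
[335 187  13  25 146] [339.82876712 194.83561644]
[ 214  374  100   26 1211] [258.03798514 391.45004129]
t 1.92 bay mm [-14.5  96.3  97.5] F [ 0.62 -0.38  0.55] gap 0.0417
shift units [0.0134 0.0489 0.2983] mm [ 4.  14.7 89.5]
turn units [-0.0013  0.0023  0.0013]
```

Run:
```python
from h import *
p=eyes.camera_params('wrist'); s=readout.read_state()
im=eyes.snapshot('wrist')[:,:,::-1]; cv2.imwrite('pics/w2.png',cv2.resize(im[150:290,260:420],None,fx=4,fy=4,interpolation=cv2.INTER_CUBIC))
print(s['eef_pos'],p['R'],-p['R'].T@p['t'])
X=[W([sx*5,y,45]) for y in (87,113) for sx in(-1,1)]+[W([sx*5,y,9]) for y in (87,113) for sx in(-1,1)]
print('w',proj('wrist',X,p).round(1)); print('top',proj('top',X).round(1)); print('scene',proj('scene',X).round(1))
```

```text
[0.4570184  0.04661916 0.09754542] [[-0.15373125  0.98811061 -0.00203305]
 [ 0.94197163  0.14717367  0.30171073]
 [ 0.29842279  0.0444673  -0.95339735]] [0.38145551 0.03535166 0.23885719]
w [[335.1 240.6]
 [350.6 240.6]
 [335.8 202.1]
 [351.9 202.2]
 [333.2 221.1]
 [346.5 221.1]
 [333.7 187.6]
 [347.4 187.6]]
top [[328.4 270.5]
 [322.9 271.4]
 [330.6 285.2]
 [325.1 286. ]
 [328.5 269.6]
 [323.1 270.4]
 [330.6 283.6]
 [325.3 284.4]]
scene [[254.7 171. ]
 [257.3 168.1]
 [242.2 168. ]
 [244.8 165.1]
 [256.5 186.6]
 [258.9 183.6]
 [244.3 183.6]
 [246.8 180.6]]
```

View pics/w2.png

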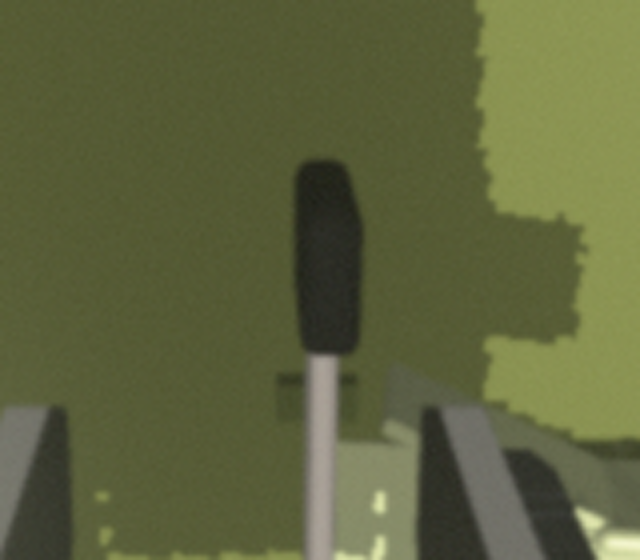

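The tab in the wrist view spans rows 190–238 and columns 334–350, which agrees with the projected model. I'll descend and pinch it.

play_rows --pt "0.013 0.049 0 0 0 0" --pt "0 0 0.07 0 0 0" --pt "0 0 0.07 0 0 0" --pt "0 0 0.07 0 0 0"

```text
t: 2.3
eef_pos: [0.4586, 0.0623, 0.0437]
tool_rot: [-0.065, 0.998, 0.0, 0.01]
ft_force: [0.5, 0.5, -0.1]
finger_gap: 0.042
```

Run:
```python
from h import *
go(W([-0.5,100,10]),tool(BX))
```

```text
t 2.3 bay mm [ 0.8 92.3 43.7] F [ 0.48  0.5  -0.09] gap 0.042
shift units [ 0.0276 -0.0048  0.1117] mm [ 8.3 -1.4 33.5]
turn units [-0.0009  0.0126 -0.0134]
```

play_rows --pt "0.028 -0.005 0.03 0 0.012 -0.013" --pt "0.0 0 0.04 0 0 0" --pt "0 0 0.02 0 0 0" --pt "0 0 0 0 0 0"

```text
t: 2.63
eef_pos: [0.4513, 0.0601, 0.018]
tool_rot: [-0.072, 0.997, -0.001, 0.0]
ft_force: [-0.2, 0.3, -0.4]
finger_gap: 0.0422
```

Run:
```python
from h import *
go(W([-0.5,100,10]),tool(BX))
```

```text
t 2.63 bay mm [-0.3 99.9 18. ] F [-0.19  0.31 -0.35] gap 0.0422
shift units [ 0.0004 -0.0007  0.0266] mm [ 0.1 -0.2  8. ]
turn units [-0.0016 -0.     -0.0044]
```

play_rows --pt "0 0 0.025 0 0 0" --pt "0 0 0.006 0 0 0"

```text
t: 2.8
eef_pos: [0.4524, 0.0602, 0.0102]
tool_rot: [-0.072, 0.997, -0.001, 0.001]
ft_force: [-1.1, -1.3, -0.6]
finger_gap: 0.0416
```

play_rows --pt "0 0 0 0 0 0" --pt "0 0 0 0 0 0" --pt "0 0 0 0 0 0" --pt "0 0 0 0 0 0" --pt "0 0 0 0 0 0" --pt "0 0 0 0 0 0" --hand 255

```text
t: 3.3
eef_pos: [0.453, 0.0603, 0.0117]
tool_rot: [-0.072, 0.997, -0.001, 0.002]
ft_force: [0.7, -0.0, -2.7]
finger_gap: 0.0091
```

Run:
```python
from h import *
go(W([-0.5,100,10]),tool(BX))
```

```text
t 3.3 bay mm [-0.4 98.1 11.7] F [ 0.72 -0.02 -2.68] gap 0.0091
shift units [ 0.0062 -0.0003  0.0056] mm [ 1.9 -0.1  1.7]
turn units [-0.0018  0.0024 -0.0044]
```

```bash
cat >> h.py <<'E'
def gate_theta(r=(162.1,13.7),s=None):
    s=s or readout.read_state(); M=R.from_quat(s['tool_rot'])
    g=toB(s['eef_pos']-0.019*M.as_matrix()[:,2])
    th=np.arctan2(g[2]-17,g[1]+64)-np.arctan2(r[1],r[0]); rad=np.hypot(g[2]-17,g[1]+64)
    print('t',round(s['t'],2),'grip bay',g.round(1),'theta',th.round(3),'rad',rad.round(1),'F',s['ft_force'].round(1),'gap',round(s['finger_gap'],4))
    return th,g
def arc(steps,r=(162.1,13.7)):
    th,g=gate_theta(r)
    M=R.from_quat(readout.read_state()['tool_rot'])
    prev=np.array([0,g[1],g[2]])
    for k in steps:
        n=np.array([0,-64+r[0]*np.cos(k)-r[1]*np.sin(k),17+r[0]*np.sin(k)+r[1]*np.cos(k)])
        d=n-prev; d[0]=0; w=d[0]*BX+d[1]*BY+d[2]*BZ
        print(round(k,2),(M.inv().apply(w)/300).round(3)); prev=n
    print('turn',((M.inv()*tool(BX)).as_rotvec()/(np.pi/2)).round(4))
E
python3 -c "
from h import *
arc(np.arange(0.08,2.0,0.12))"
```

```text
t 3.3 grip bay [-0.4 98.2 30.7] theta -0.0 rad 162.8 F [ 0.7 -0.  -2.7] gap 0.0091
0.08 [-0.006 -0.    -0.043]
0.2 [-0.015 -0.    -0.063]
0.32 [-0.022 -0.    -0.061]
0.44 [-0.029  0.    -0.058]
0.56 [-0.036  0.    -0.054]
0.68 [-0.042  0.    -0.049]
0.8 [-0.048  0.    -0.044]
0.92 [-0.053  0.    -0.038]
1.04 [-0.057  0.    -0.031]
1.16 [-0.06   0.    -0.024]
1.28 [-0.063  0.    -0.017]
1.4 [-0.064  0.    -0.009]
1.52 [-0.065  0.    -0.001]
1.64 [-0.065  0.     0.006]
1.76 [-0.064  0.     0.014]
1.88 [-0.061  0.     0.022]
turn [-0.0018  0.0024 -0.0044]
```

play_rows --pt "-0.006 0 -0.043 0 0 0" --pt "-0.015 0 -0.063 0 0 0" --pt "-0.022 0 -0.061 0 0 0" --pt "-0.029 0 -0.058 0 0 0"

```text
t: 3.63
eef_pos: [0.4727, 0.0633, 0.078]
tool_rot: [-0.073, 0.997, -0.002, -0.001]
ft_force: [5.9, -0.1, -11.0]
finger_gap: 0.009
```

```bash
python3 -c "
from h import *
arc(np.arange(0.4,1.3,0.12))"
```

```text
t 3.63 grip bay [-0.3 78.2 97. ] theta 0.428 rad 163.2 F [  5.9  -0.1 -11. ] gap 0.009
0.4 [0.006 0.    0.014]
0.52 [-0.034 -0.    -0.056]
0.64 [-0.04   0.    -0.051]
0.76 [-0.046  0.    -0.046]
0.88 [-0.051  0.    -0.04 ]
1.0 [-0.055  0.    -0.034]
1.12 [-0.059  0.    -0.027]
1.24 [-0.062  0.    -0.02 ]
turn [-0.0022 -0.0017 -0.0033]
```

play_rows --pt "-0.034 0 -0.055 0 0 0" --pt "-0.04 0 -0.051 0 0 0" --pt "-0.046 0 -0.046 0 0 0" --pt "-0.051 0 -0.04 0 0 0" --pt "-0.055 0 -0.034 0 0 0"

```text
t: 4.05
eef_pos: [0.5414, 0.0743, 0.1479]
tool_rot: [-0.074, 0.997, -0.002, -0.002]
ft_force: [6.8, 1.1, -24.8]
finger_gap: 0.0095
```

```bash
python3 -c "
from h import *
arc(np.arange(1.0,1.9,0.12))"
```

```text
t 4.05 grip bay [1.000e-01 8.600e+00 1.669e+02] theta 1.036 rad 166.6 F [  6.8   1.1 -24.8] gap 0.0095
1.0 [0.011 0.    0.02 ]
1.12 [-0.059  0.    -0.027]
1.24 [-0.062  0.    -0.02 ]
1.36 [-0.064  0.    -0.012]
1.48 [-0.065  0.    -0.005]
1.6 [-0.065  0.     0.003]
1.72 [-0.064  0.     0.011]
1.84 [-0.062  0.     0.019]
turn [-0.002  -0.0022 -0.0026]
```

play_rows --pt "-0.058 0 -0.017 0 0 0" --pt "-0.062 0 -0.01 0 0 0" --pt "-0.064 0 -0.006 0 0 0"

```text
t: 4.3
eef_pos: [0.5922, 0.0824, 0.1612]
tool_rot: [-0.074, 0.997, -0.002, -0.007]
ft_force: [-4.4, 0.3, 6.0]
finger_gap: 0.0086
```

```bash
python3 -c "
from h import *
arc(np.arange(1.5,1.9,0.1))"
```

```text
t 4.3 grip bay [  0.4 -43.  180.2] theta 1.358 rad 164.5 F [-4.4  0.3  6. ] gap 0.0086
1.5 [-0.077  0.     0.001]
1.6 [-0.054  0.     0.003]
1.7 [-0.054  0.     0.008]
1.8 [-0.053  0.     0.013]
turn [-0.0013 -0.0085 -0.0028]
```

play_rows --pt "-0.054 0 -0.003 0 0 0" --pt "-0.054 0 0.003 0 0 0" --pt "-0.054 0 0.007 0 0 0" --pt "-0.035 0 0.008 0 0 0" --pt "0 0 0 0 0 0" --pt "0 0 0 0 0 0"

```text
t: 4.8
eef_pos: [0.6504, 0.0916, 0.158]
tool_rot: [-0.073, 0.997, -0.001, -0.011]
ft_force: [-1.6, -0.1, 4.4]
finger_gap: 0.0088
```

```bash
python3 -c "
from h import *
arc(np.arange(1.7,1.9,0.1))"
```

```text
t 4.8 grip bay [   0.8 -102.1  177. ] theta 1.72 rad 164.4 F [-1.6 -0.1  4.4] gap 0.0088
1.7 [ 0.012 -0.     0.003]
1.8 [-0.053  0.     0.013]
turn [-0.0003 -0.0138 -0.0035]
```

play_rows --pt "0 0 0 0 0 0" --pt "0 0 0 0 0 0" --pt "0 0 0 0 0 0" --pt "0 0 -0.05 0 0.014 0" --pt "0 0 -0.1 0 0 0" --pt "0 0 -0.1 0 0 0" --pt "0 0 -0.05 0 0 0" --hand 150

```text
t: 5.38
eef_pos: [0.6496, 0.0915, 0.2457]
tool_rot: [-0.072, 0.997, -0.002, -0.028]
ft_force: [0.1, 0.5, 0.0]
finger_gap: 0.035
```

Run:
```python
from h import *
go(W([-140,90,90]),tool(BX))
im=eyes.snapshot('top')[:,:,::-1]; cv2.imwrite('pics/t2.png',im)
im=eyes.snapshot('scene')[:,:,::-1]; cv2.imwrite('pics/s2.png',im)
o2=np.array([290,120.])
f=lambda pts: [o2+(np.array(p)+.5)/3-.5 for p in pts]
print('cassA',[toB(x).round(0) for x in onz('top',f([(330,483),(388,447),(409,483),(355,520)]),0.008)])
print('cassB',[toB(x).round(0) for x in onz('top',f([(203,41),(262,63),(249,102),(188,80)]),0.008)])
print('tray',[toB(x).round(1) for x in onz('top',f([(206,242),(414,227),(427,366),(217,382)]),0.02)])
o=np.array([150,170.])
f=lambda pts: [o+(np.array(p)+.5)/4-.5 for p in pts]
for z in (.03,.045,.055): print('stop edge',[toB(x).round(1) for x in onz('top',f([(219,210),(236,365)]),z)])
```

```text
t 5.38 bay mm [   0.8 -100.9  245.7] F [0.09 0.48 0.04] gap 0.035
shift units [ 0.603  -0.4736  0.5536] mm [ 180.9 -142.1  166.1]
turn units [-0.0002 -0.0355 -0.0047]
cassA [array([-132.,  127.,    8.]), array([-171.,  111.,    8.]), array([-180.,  134.,    8.]), array([-143.,  151.,    8.])]
cassB [array([ -99., -160.,    8.]), array([-134., -140.,    8.]), array([-121., -116.,    8.]), array([ -85., -136.,    8.])]
tray [array([-79.3, -31. ,  20. ]), array([-207.7,  -20.7,   20. ]), array([-200.7,   64.9,   20. ]), array([-72.3,  55.1,  20. ])]
stop edge [array([207.9, -33.4,  30. ]), array([209. ,  38.1,  30. ])]
stop edge [array([204., -32.,  45.]), array([205.1,  38.3,  45. ])]
stop edge [array([201.4, -31.1,  55. ]), array([202.5,  38.4,  55. ])]
```

View pics/s2.png

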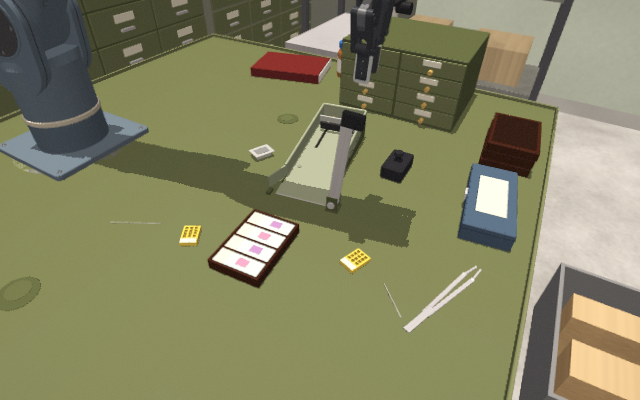

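View pics/t2.png

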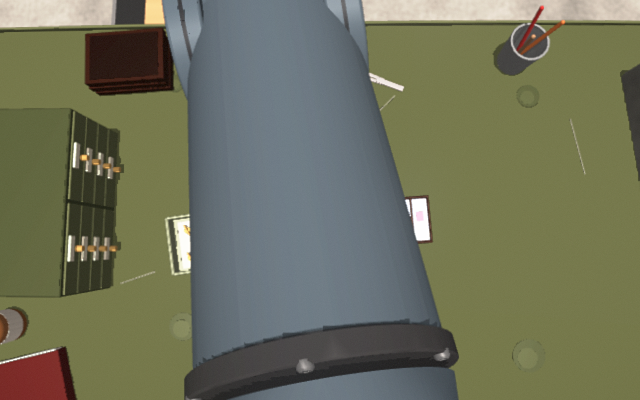

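The gate stands open at about 1.7 rad with its tab at (352,122) in the scene view, and nothing else moved. The stop face is around slope distance 208 mm. I'll square the tray from its left side first.

play_rows --pt "0 -0.1 0 0 -0.018 0" --pt "0 -0.12 0 0 -0.018 -0.005" --pt "0.05 -0.1 0 0 0 0" --pt "0.1 -0.08 0 0 0 0" --pt "0.11 -0.07 0.02 0 0 0" --pt "0.11 0 0.07 0 0 0" --pt "0.11 0 0.08 0 0 0" --pt "0.1 0 0.08 0 0 0" --hand 105

```text
t: 6.15
eef_pos: [0.4981, -0.0786, 0.1642]
tool_rot: [-0.078, 0.997, 0.0, 0.007]
ft_force: [0.8, 0.2, -2.1]
finger_gap: 0.0504
```

Run:
```python
from h import *
go(W([-142,90,60]),tool(BX))
```

```text
t 6.15 bay mm [-144.5   74.6  164.2] F [ 0.82  0.18 -2.06] gap 0.0504
shift units [0.0561 0.0086 0.3467] mm [ 16.8   2.6 104. ]
turn units [-0.0001  0.0089  0.0032]
```

play_rows --pt "0.06 0.008 0.08 0 0.008 0.003" --pt "0.01 0 0.1 0 0 0" --pt "0 0 0.1 0 0 0" --pt "0 0 0.05 0 0 0" --pt "0 0 0 0 0 0"

```text
t: 6.57
eef_pos: [0.4609, -0.0819, 0.0572]
tool_rot: [-0.073, 0.997, 0.0, -0.005]
ft_force: [-0.5, 0.5, 0.2]
finger_gap: 0.0506
```

Run:
```python
from h import *
go(W([-142,90,6]),tool(BX))
im=eyes.snapshot('wrist')[:,:,::-1]; cv2.imwrite('pics/w3.png',im)
```

```text
t 6.57 bay mm [-142.1  111.8   57.2] F [-0.46  0.49  0.17] gap 0.0506
shift units [-0.0746  0.0005  0.1698] mm [-22.4   0.2  50.9]
turn units [ 0.0009 -0.0066 -0.0041]
```

View pics/w3.png

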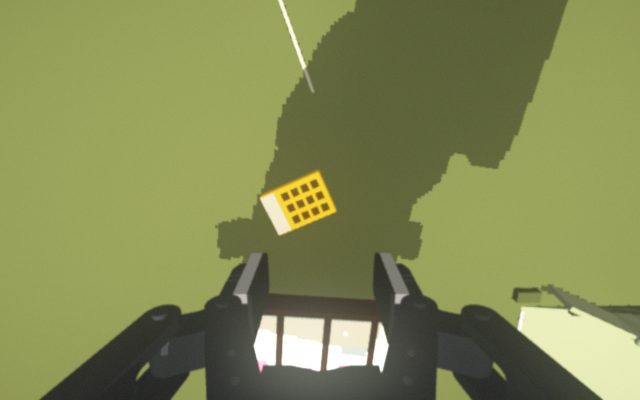

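Wrist view: cassette_a at (300,203) is clear of the fingers, and the tray's left edge shows at row ~300. I overshot in y, so I'll correct that and go down.

play_rows --pt "-0.06 0 0 0 -0.006 -0.004" --pt "0 0 0 0 0 0" --pt "0 0 0 0 0 0"

```text
t: 6.87
eef_pos: [0.4789, -0.0793, 0.0593]
tool_rot: [-0.076, 0.997, 0.001, -0.001]
ft_force: [-0.5, 0.6, -0.7]
finger_gap: 0.0504
```

Run:
```python
from h import *
go(W([-142,88,6]),tool(BX))
```

```text
t 6.87 bay mm [-142.3   93.7   59.3] F [-0.52  0.57 -0.66] gap 0.0504
shift units [-0.0192  0.0008  0.1776] mm [-5.8  0.2 53.3]
turn units [ 0.0008 -0.0007 -0.0003]
```

play_rows --pt "-0.012 0 0.05 0 0 0" --pt "0 0 0.06 0 0 0" --pt "0 0 0.04 0 0 0" --pt "0 0 0.01 0 0 0" --pt "0 0 0 0 0 0"

```text
t: 7.28
eef_pos: [0.4851, -0.0791, 0.0149]
tool_rot: [-0.075, 0.997, -0.0, 0.004]
ft_force: [-0.3, -0.3, 0.8]
finger_gap: 0.0502
```

Run:
```python
from h import *
go(W([-142,55,6]),tool(BX))
```

```text
t 7.28 bay mm [-143.    87.5   14.9] F [-0.29 -0.3   0.83] gap 0.0502
shift units [-0.1081  0.0033  0.0306] mm [-32.4   1.    9.2]
turn units [-0.0006  0.0047 -0.0005]
```

Down 9 mm, then the sideways push in small steps.

play_rows --pt "0 0.002 0.026 0 0.005 0" --pt "-0.01 0 0 0 0 0" --pt "-0.02 0 0 0 0 0" --pt "-0.02 0 0 0 0 0" --pt "-0.02 0 0 0 0 0" --pt "-0.02 0 0 0 0 0"

```text
t: 7.78
eef_pos: [0.5131, -0.0748, 0.0095]
tool_rot: [-0.075, 0.997, -0.001, -0.001]
ft_force: [-2.5, -0.3, -0.8]
finger_gap: 0.0502
```

Run:
```python
from h import *
go(W([-142,55,6]),tool(BX))
```

```text
t 7.78 bay mm [-143.    59.2    9.5] F [-2.46 -0.3  -0.8 ] gap 0.0502
shift units [-0.0141  0.0034  0.0115] mm [-4.2  1.   3.5]
turn units [-0.0011 -0.0007 -0.0014]
```

play_rows --pt "-0.005 0 0 0 0 0" --pt "0 0 0 0 0 0" --pt "0 0 0 0 0 0"

```text
t: 8.03
eef_pos: [0.516, -0.0742, 0.0095]
tool_rot: [-0.075, 0.997, -0.001, -0.001]
ft_force: [-1.6, -1.0, 0.1]
finger_gap: 0.0504
```

Run:
```python
from h import *
go(W([-142,55,6]),tool(BX))
im=eyes.snapshot('top')[:,:,::-1]; cv2.imwrite('pics/t3.png',im)
im=eyes.snapshot('wrist')[:,:,::-1]; cv2.imwrite('pics/w4.png',im)
```

```text
t 8.03 bay mm [-142.9   56.3    9.5] F [-1.56 -1.05  0.06] gap 0.0504
shift units [-0.0042  0.0029  0.0118] mm [-1.3  0.9  3.5]
turn units [-0.0011 -0.0008 -0.001 ]
```

View pics/w4.png

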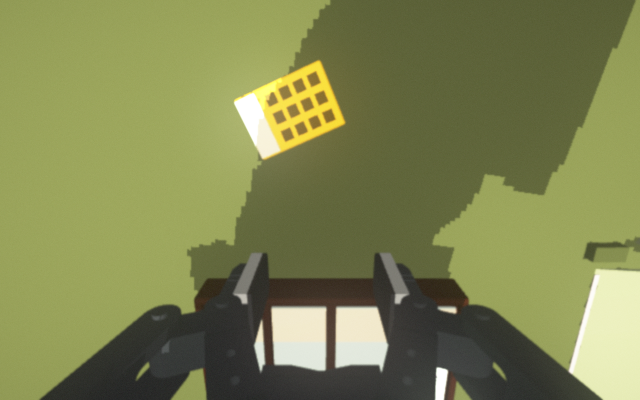

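View pics/t3.png

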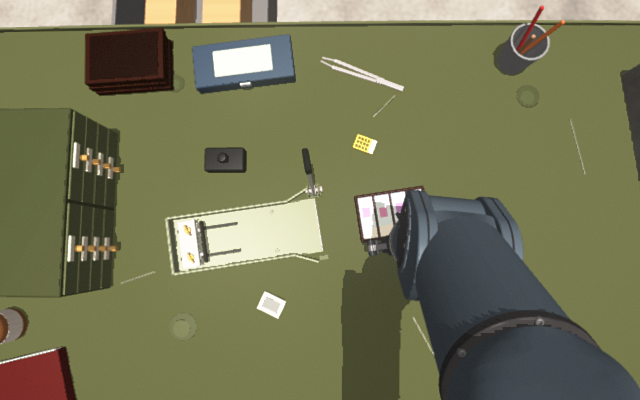

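The tray is now square with the fingers; its left edge runs (205,280)–(463,280) in the wrist view. I'll measure its pose.

Run:
```python
from h import *
im=cv2.imread('pics/w4.png'); cv2.imwrite('pics/w4c.png',cv2.resize(im[260:330,180:490],None,fx=2.5,fy=2.5))
im=cv2.imread('pics/t3.png'); cv2.imwrite('pics/t3c.png',cv2.resize(im[170:260,290:440],None,fx=5,fy=5,interpolation=cv2.INTER_CUBIC))
print([toB(x).round(1) for x in onz('wrist',[(205,280),(463,280)],0.02)])
```

```text
[array([-195.2,   55.3,   20. ]), array([-78. ,  55.3,  20. ])]
```

View pics/t3c.png

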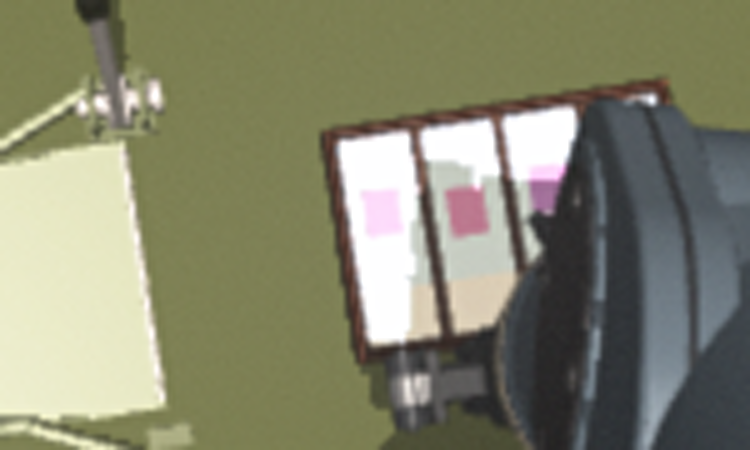

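View pics/w4c.png

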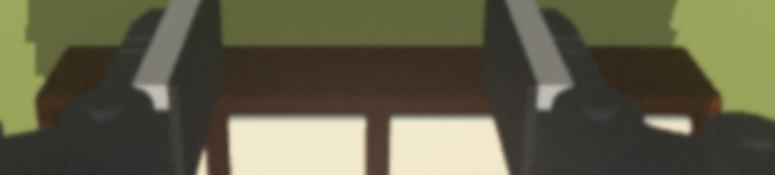

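Run:
```python
from h import *
print([toB(x).round(1) for x in onz('wrist',[(196,299),(467,299)],0.02)],[toB(x).round(1) for x in onz('wrist',[(205,279),(463,279)],0.0)])
print('top',[toB(x).round(1) for x in onz('top',[(354.1,196),(361.4,241.5),(423.4,185.8)],0.02)])
o=np.array([150,170.])
f=lambda pts: [o+(np.array(p)+.5)/4-.5 for p in pts]
print('cheek',[toB(x).round(1) for x in onz('top',f([(92,415),(65,193)]),0.065)],[toB(x).round(1) for x in onz('top',f([(582,340),(547,127)]),0.036)])
print('lip',[toB(x).round(1) for x in onz('top',f([(650,115),(685,328)]),0.0)])
```

```text
[array([-200.5,   45.4,   20. ]), array([-74.9,  45.4,  20. ])] [array([-203.2,   44.2,    0. ]), array([-68.3,  44.2,   0. ])]
top [array([-72.8, -40.2,  20. ]), array([-72.8,  45. ,  20. ]), array([-203. ,  -39.4,   20. ])]
cheek [array([265.7,  50.7,  65. ]), array([266.1, -48. ,  65. ])] [array([50.2, 50.4, 36. ]), array([ 52.1, -47.7,  36. ])]
lip [array([  5.5, -49.9,   0. ]), array([ 4.2, 52.3,  0. ])]
```

play_rows --pt "0.03 0 0 0 0 0" --pt "0.04 0 -0.03 0 0 0" --pt "0 0 -0.08 0 0 0" --pt "0 0 -0.1 0 0 0" --pt "0 0 -0.05 0 0 0" --pt "0 0 0 0 0 0"

```text
t: 8.63
eef_pos: [0.4886, -0.0779, 0.0914]
tool_rot: [-0.075, 0.997, -0.001, -0.002]
ft_force: [0.8, -0.3, 0.1]
finger_gap: 0.0498
```

Run:
```python
from h import *
print(readout.read_state()['joint_pos'].round(2))
go(W([-250,2,100]),tool(-BY))
go(W([-250,2,100]),tool(BY))
```

```text
[ 0.03  0.5   0.05  2.07 -0.04  0.57  1.83]
t 8.63 bay mm [-142.4   83.9   91.4] F [ 0.81 -0.29  0.06] gap 0.0498
shift units [-0.2737 -0.3581 -0.0293] mm [ -82.1 -107.4   -8.8]
turn units [-0.002  -0.0011  0.9986]
t 8.63 bay mm [-142.4   83.9   91.4] F [ 0.81 -0.29  0.06] gap 0.0498
shift units [-0.2737 -0.3581 -0.0293] mm [ -82.1 -107.4   -8.8]
turn units [ 0.0011 -0.002  -1.0014]
```

play_rows --pt "-0.069 -0.086 0 0 0 0" --pt "-0.069 -0.086 0 0 0 0" --pt "-0.069 -0.086 0 0 0 0" --pt "-0.067 -0.085 0 0 0 0" --pt "0 0 0 0 0 0.077" --pt "0 0 0 0 0 0.077" --pt "0 0 0 0 0 0.077" --pt "0 0 0 0 0 0.077" --pt "0 0 0 0 0 0.077" --pt "0 0 0 0 0 0.077" --pt "0 0 0 0 0 0.077" --pt "0 0 0 0 0 0.077" --pt "0 0 0 0 0 0.077" --pt "0 0 0 0 0 0.077" --pt "0 0 0 0 0 0.077" --pt "0 0 0 0 0 0.077" --pt "0 0 0 0 0 0.05" --pt "0 0 0 0 0 0" --hand 120

```text
t: 10.13
eef_pos: [0.5706, -0.174, 0.0896]
tool_rot: [0.657, 0.754, -0.002, -0.002]
ft_force: [-1.1, -1.4, -0.9]
finger_gap: 0.0453
```

Run:
```python
from h import *
go(W([-240,2,8]),tool(-BY))
im=eyes.snapshot('wrist')[:,:,::-1]; cv2.imwrite('pics/w5.png',im)
```

```text
t 10.13 bay mm [-249.8   17.4   89.6] F [-1.11 -1.37 -0.95] gap 0.0453
shift units [0.033  0.0526 0.2718] mm [ 9.9 15.8 81.6]
turn units [-0.0039 -0.0006 -0.0092]
```

View pics/w5.png

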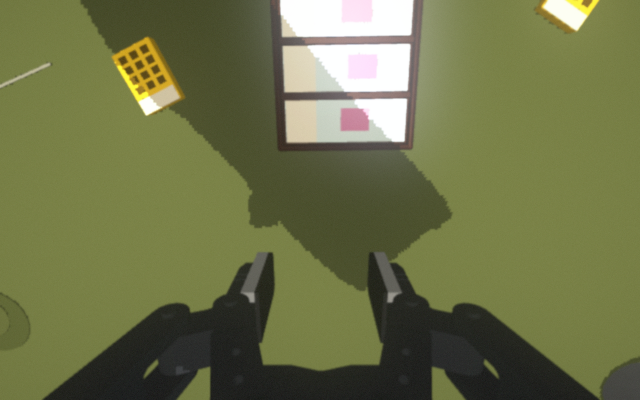

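Wrist view: the tray's rear edge is at row ~150 (columns 278–413), with cassette_a at (148,78) and cassette_b at (570,10), well clear.

play_rows --pt "0.03 0.05 0.05 -0.004 0 -0.009" --pt "0 0 0.08 0 0 0" --pt "0 0 0.08 0 0 0" --pt "0 0 0.04 0 0 0" --pt "0 0 0 0 0 0" --pt "0 0 0 0 0 0"

```text
t: 10.68
eef_pos: [0.5828, -0.1632, 0.0127]
tool_rot: [0.643, 0.766, 0.001, 0.001]
ft_force: [0.6, -0.1, 0.1]
finger_gap: 0.0454
```

Run:
```python
from h import *
go(W([-225,1.5,7]),tool(-BY))
p=eyes.camera_params('wrist')
im=eyes.snapshot('wrist')[:,:,::-1]; cv2.imwrite('pics/w6.png',im)
```

```text
t 10.68 bay mm [-240.9    3.7   12.7] F [ 0.61 -0.07  0.15] gap 0.0454
shift units [0.053  0.0085 0.0191] mm [15.9  2.6  5.7]
turn units [ 0.0016 -0.0004  0.0146]
```

View pics/w6.png

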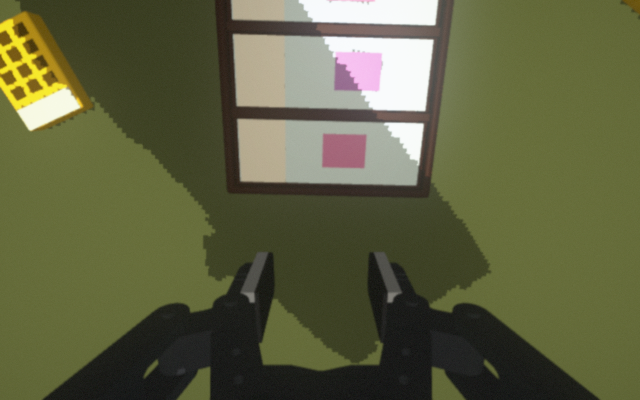

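play_rows --pt "0.01 0.009 0.01 0.001 0 0.015" --pt "0.015 0 0.005 0 0 0" --pt "0.015 0 0 0 0 0" --pt "0.015 0 0 0 0 0" --pt "0 0 0 0 0 0"

```text
t: 11.15
eef_pos: [0.5845, -0.1455, 0.0116]
tool_rot: [0.652, 0.758, 0.002, 0.002]
ft_force: [-0.2, -0.0, -0.8]
finger_gap: 0.0453
```

Run:
```python
from h import *
go(W([-215,1.5,7]),tool(-BY))
```

```text
t 11.15 bay mm [-223.6   -0.6   11.6] F [-0.18 -0.   -0.82] gap 0.0453
shift units [ 0.0288 -0.0073  0.0152] mm [ 8.6 -2.2  4.5]
turn units [ 0.0035  0.0005 -0.0011]
```

play_rows --pt "0 -0.007 0.02 0.003 0 0" --pt "0.015 0 0 0 0 0" --pt "0.015 0 0 0 0 0" --pt "0.02 0 0 0 0 0" --pt "0.02 0 0 0 0 0"

```text
t: 11.57
eef_pos: [0.5795, -0.1256, 0.0059]
tool_rot: [0.652, 0.758, -0.0, 0.002]
ft_force: [1.2, -2.8, 0.6]
finger_gap: 0.0451
```

Run:
```python
from h import *
go(W([-143,1.5,7]),tool(-BY))
im=eyes.snapshot('wrist')[:,:,::-1]; cv2.imwrite('pics/w7.png',im)
```

```text
t 11.57 bay mm [-203.2    1.2    5.9] F [ 1.19 -2.78  0.59] gap 0.0451
shift units [ 0.2008 -0.0014 -0.0046] mm [60.2 -0.4 -1.4]
turn units [ 0.0015  0.0026 -0.0018]
```

View pics/w7.png

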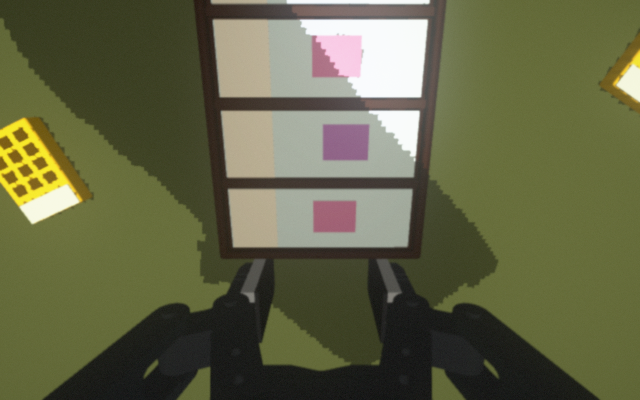

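Both fingertips bear on the tray's rear face at row ~258, and the tray is straight. I'll push on.

play_rows --pt "0.02 0 -0.002 0 0 0" --pt "0.025 0 0 0 0 0" --pt "0.025 0 0 0 0 0" --pt "0.025 0 0 0 0 0" --pt "0.025 0 0 0 0 0" --pt "0.025 0 0 0 0 0" --pt "0.02 0 0 0 0 0"

```text
t: 12.2
eef_pos: [0.5714, -0.0715, 0.0066]
tool_rot: [0.652, 0.758, -0.0, 0.003]
ft_force: [0.9, -3.2, -0.1]
finger_gap: 0.0452
```

Run:
```python
from h import *
go(W([-143,1.5,7]),tool(-BY))
im=eyes.snapshot('wrist')[:,:,::-1]; cv2.imwrite('pics/w8.png',im)
im=eyes.snapshot('top')[:,:,::-1]; cv2.imwrite('pics/t8.png',cv2.resize(im[130:310,150:450],None,fx=2.5,fy=2.5))
```

```text
t 12.2 bay mm [-148.5    1.     6.6] F [ 0.88 -3.25 -0.1 ] gap 0.0452
shift units [ 0.0185 -0.0016 -0.0015] mm [ 5.5 -0.5 -0.4]
turn units [ 0.0018  0.0031 -0.0016]
```

View pics/w8.png

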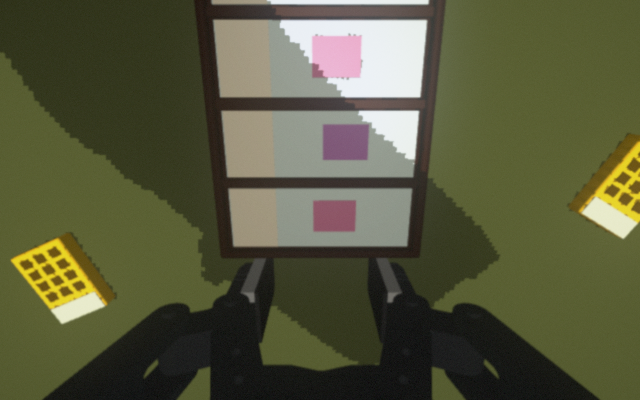

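View pics/t8.png

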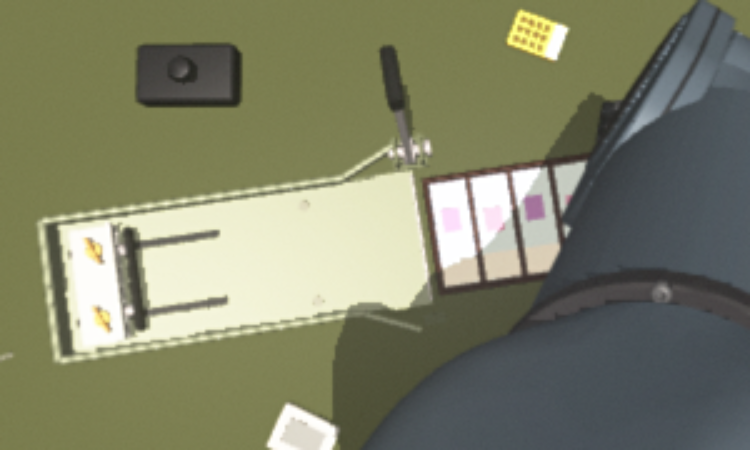

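Top view: the tray front is just short of the lip and centred between the cheeks; cassettes, paperweight and mould are undisturbed. I'll push onto the slope, tilting the tool gradually.

play_rows --pt "0.02 0 -0.001 0 0 0" --pt "0.025 0 0 0 0.004 0" --pt "0.025 0 0.0005 0 0.004 0" --pt "0.025 0 0.0005 0 0.004 0" --pt "0.025 0 0.001 0 0.004 0" --pt "0.025 0 0.001 0 0.004 0" --pt "0.02 0 0.001 0 0.004 0"

```text
t: 12.88
eef_pos: [0.5637, -0.0197, 0.0063]
tool_rot: [0.653, 0.757, 0.013, -0.012]
ft_force: [0.7, -3.8, 0.7]
finger_gap: 0.0453
```

```bash
cat >> h.py <<'E'
def tilt(deg): # tool for pushing tilted up the slope
    return R.from_rotvec(-BY*np.radians(deg))*tool(-BY)
E
python3 - <<'E'
from h import *
print(readout.read_state()['moment'].round(2))
go(W([-40,1.5,7]),tilt(8))
E
```

```text
[-0.8  -0.12 -0.01]
t 12.88 bay mm [-96.2   0.8   6.3] F [ 0.66 -3.85  0.73] gap 0.0453
shift units [ 0.1874 -0.0029  0.0043] mm [56.2 -0.9  1.3]
turn units [ 0.0024  0.0668 -0.0023]
```

play_rows --pt "0.02 -0.001 -0.001 0.001 0.006 0" --pt "0.025 0 0.001 0 0.006 0" --pt "0.025 0 0.001 0 0.006 0" --pt "0.025 0 0.001 0 0.006 0" --pt "0.025 0 0.0015 0 0.006 0" --pt "0.025 0 0.002 0 0.006 0" --pt "0.025 0 0.002 0 0.006 0" --pt "0.02 0 0.002 0 0.006 0"

```text
t: 13.55
eef_pos: [0.5525, 0.0447, 0.0069]
tool_rot: [0.651, 0.757, 0.039, -0.046]
ft_force: [0.1, -0.7, -2.1]
finger_gap: 0.0452
```

Run:
```python
from h import *
go(W([-12,1.5,7]),tilt(8))
im=eyes.snapshot('wrist')[:,:,::-1]; cv2.imwrite('pics/w9.png',im)
im=eyes.snapshot('top')[:,:,::-1]; cv2.imwrite('pics/t9.png',cv2.resize(im[130:310,150:450],None,fx=2.5,fy=2.5))
```

```text
t 13.55 bay mm [-30.8   2.2   6.9] F [ 0.06 -0.74 -2.06] gap 0.0452
shift units [0.0624 0.0021 0.0073] mm [18.7  0.6  2.2]
turn units [-0.0006  0.0122 -0.0016]
```

View pics/w9.png

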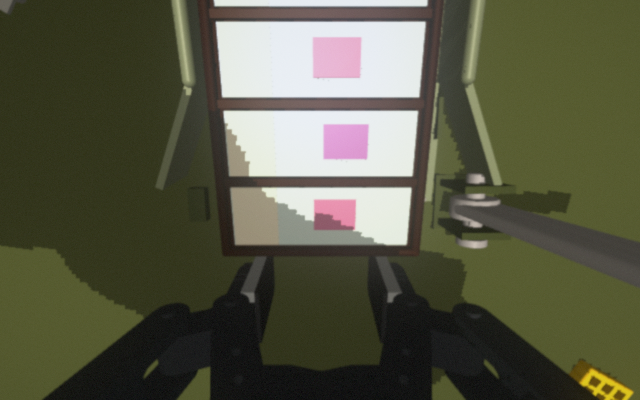

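View pics/t9.png

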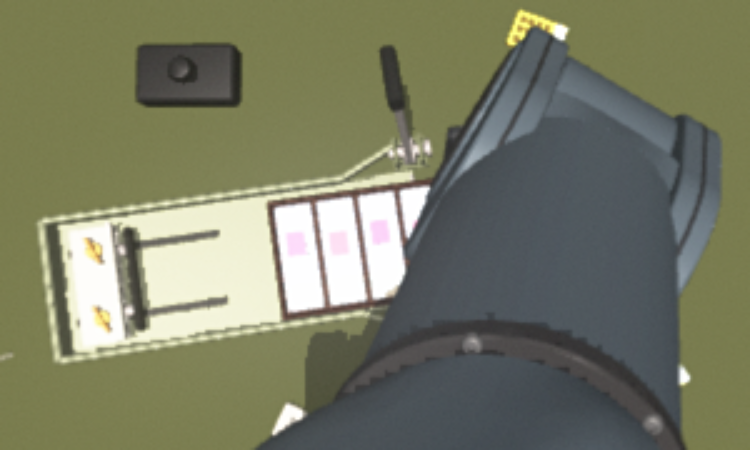

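Run:
```python
from h import *
im=eyes.snapshot('top')[:,:,::-1]; cv2.imwrite('pics/t10.png',cv2.resize(im[190:285,160:320],None,fx=5,fy=5,interpolation=cv2.INTER_CUBIC))
im=eyes.snapshot('wrist')[:,:,::-1]; cv2.imwrite('pics/w10.png',cv2.resize(im[0:270,140:520],None,fx=2,fy=2,interpolation=cv2.INTER_CUBIC))
print('pred inner cheek top, floor; tray edge')
X=[W([100,y,14+28]) for y in (48,-48)]+[W([100,y,14]) for y in (48,-48)]
print(proj('top',X).round(1),proj('wrist',X).round(1))
```

```text
pred inner cheek top, floor; tray edge
[[267.3 257.5]
 [260.  204.9]
 [269.3 257.2]
 [262.2 206.2]] [[167.4 -98.5]
 [482.7 -99.7]
 [200.8 -45.8]
 [447.5 -46.6]]
```

View pics/t10.png

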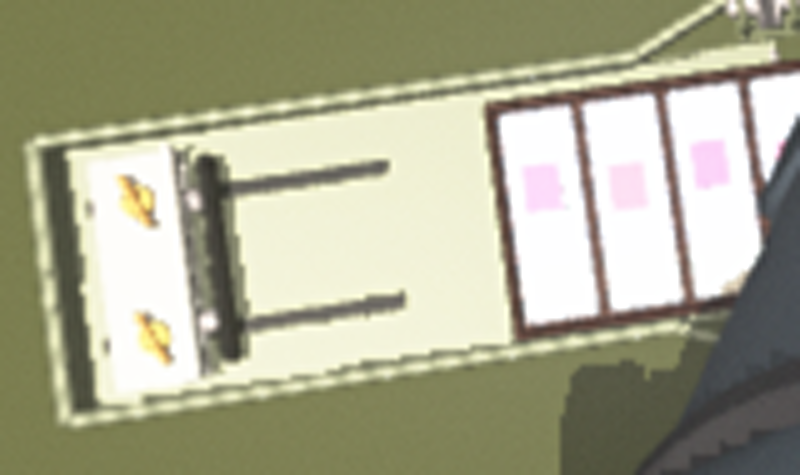

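View pics/w10.png

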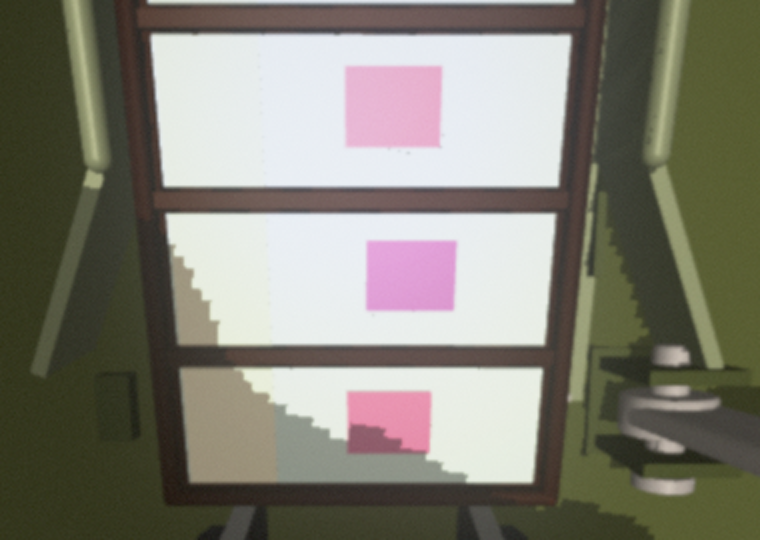

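The tray sits about 2 mm toward the left cheek (cheek mid at column 375, tray mid at 362 in the doubled crop), so I'll steer slightly right while pushing on.

play_rows --pt "0.015 0.002 0.002 0 0.005 0" --pt "0.02 0.002 0.003 0 0.004 0" --pt "0.02 0.003 0.003 0 0.002 0" --pt "0.015 0.002 0.002 0 0 0"

```text
t: 14.08
eef_pos: [0.5528, 0.0635, 0.007]
tool_rot: [0.652, 0.755, 0.044, -0.051]
ft_force: [0.5, -3.8, 0.7]
finger_gap: 0.0454
```

Run:
```python
from h import *
go(W([50,0,7+60*np.tan(np.radians(8))]),tilt(8))
```

```text
t 14.08 bay mm [-12.3  -1.    7. ] F [ 0.48 -3.81  0.72] gap 0.0454
shift units [ 2.096e-01 -4.600e-03  1.000e-04] mm [62.9 -1.4  0. ]
turn units [ 0.0004  0.0026 -0.0039]
```

play_rows --pt "0.015 0 0 0 0 -0.002" --pt "0.022 0 0 0 0 0" --pt "0.022 0 0 0 0 0" --pt "0.022 0 0 0 0 0" --pt "0.022 0 0 0 0 0" --pt "0.022 0 0 0 0 0" --pt "0.015 0 0 0 0 0"

```text
t: 14.67
eef_pos: [0.5472, 0.1054, 0.013]
tool_rot: [0.653, 0.755, 0.043, -0.049]
ft_force: [0.3, -4.5, 0.5]
finger_gap: 0.0457
```

Run:
```python
from h import *
go(W([50,-0.5,7+60*np.tan(np.radians(8))]),tilt(8))
im=eyes.snapshot('top')[:,:,::-1]; cv2.imwrite('pics/t11.png',cv2.resize(im[190:285,160:320],None,fx=5,fy=5,interpolation=cv2.INTER_CUBIC))
im=eyes.snapshot('wrist')[:,:,::-1]; cv2.imwrite('pics/w11.png',im)
```

```text
t 14.67 bay mm [30.  -1.7 13. ] F [ 0.3  -4.47  0.48] gap 0.0457
shift units [ 0.0672 -0.0046  0.0008] mm [20.2 -1.4  0.2]
turn units [ 0.0018  0.0056 -0.0042]
```

View pics/t11.png

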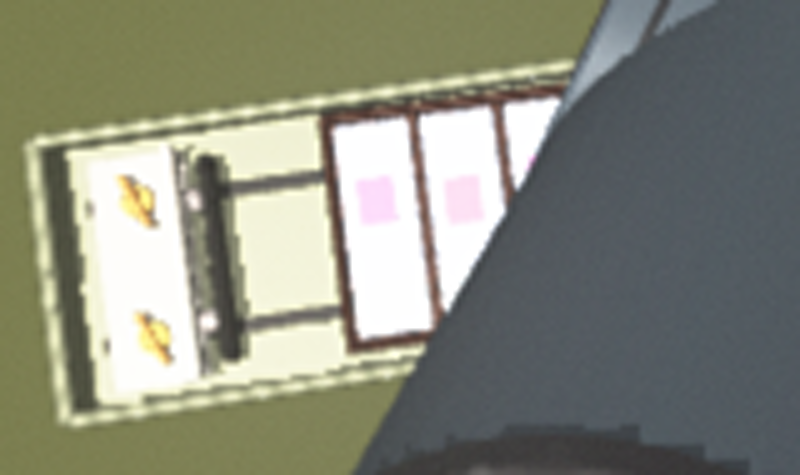

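View pics/w11.png

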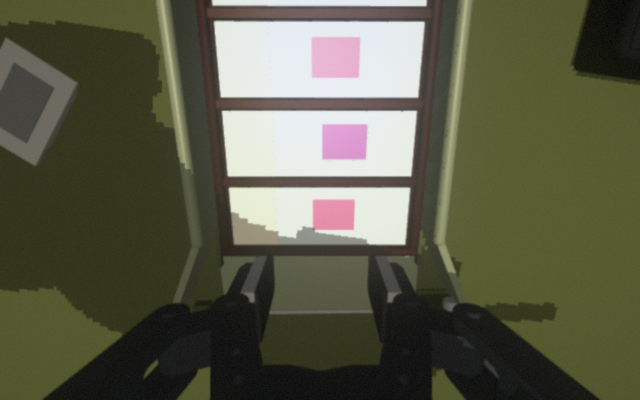

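Top view: roughly 35 mm of gap remains to the rubber. The tray is within about 1.5 mm of centre between the cheeks. I'll advance 22 mm, then feel in small steps.

play_rows --pt "0.012 -0.001 0 0 0 -0.002" --pt "0.018 -0.001 0 0 0 -0.002" --pt "0.018 0 0 0 0 0" --pt "0.018 0 0 0 0 0" --pt "0.01 0 0 0 0 0" --pt "0.006 0 0 0 0 0"

```text
t: 15.27
eef_pos: [0.5427, 0.1311, 0.0166]
tool_rot: [0.65, 0.757, 0.044, -0.049]
ft_force: [-0.0, -3.9, 0.2]
finger_gap: 0.0453
```

```bash
cat >> h.py <<'E'
def push():
    s=readout.read_state(); c,q=np.cos(np.radians(8)),np.sin(np.radians(8))
    u=c*BX+q*BZ; n=-q*BX+c*BZ
    b=s['eef_pos']-OB
    print('t',round(s['t'],2),'s',round(b@u*1000,2),'n',round(b@n*1000,2),'y',round(b@BY*1000,2),'Fs',round(-s['ft_force']@u,2),'Fn',round(s['ft_force']@n,2),'Fy',round(s['ft_force']@BY,2),'qd',abs(s['qd']).max().round(4))
E
python3 - <<'E'
from h import *
push()
go(W([60,-0.5,7+70*np.tan(np.radians(8))]),tilt(8))
im=eyes.snapshot('top')[:,:,::-1]; cv2.imwrite('pics/t12.png',cv2.resize(im[190:285,160:320],None,fx=5,fy=5,interpolation=cv2.INTER_CUBIC))
push()
E
```

```text
t 15.27 s 57.88 n 8.64 y -1.16 Fs 3.82 Fn 0.75 Fy 0.6 qd 0.0519
t 15.27 bay mm [56.1 -1.2 16.6] F [-0.   -3.93  0.21] gap 0.0453
shift units [ 0.013  -0.0022  0.0009] mm [ 3.9 -0.7  0.3]
turn units [0.0019 0.0058 0.0001]
t 15.32 s 58.34 n 8.62 y -1.16 Fs 2.21 Fn 1.7 Fy -0.75 qd 0.012
```

View pics/t12.png

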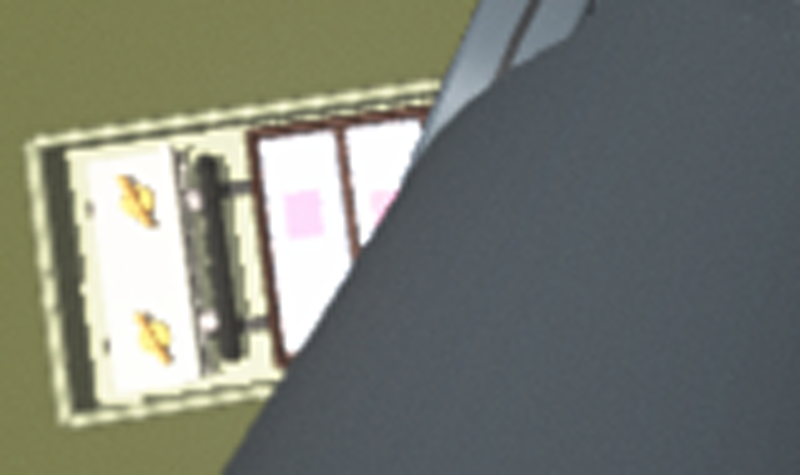

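About 10 mm remains. I'll take finer steps and read the force after each call.

play_rows --pt "0.006 0 0 0 0 0" --pt "0.006 0 0 0 0 0" --pt "0.006 0 0 0 0 0" --pt "0.004 0 0 0 0 0"

```text
t: 15.65
eef_pos: [0.5416, 0.1378, 0.0175]
tool_rot: [0.65, 0.757, 0.043, -0.048]
ft_force: [0.7, -3.5, 0.3]
finger_gap: 0.0451
```

```bash
python3 -c "
from h import *
push()"
```

```text
t 15.65 s 64.72 n 8.6 y -1.1 Fs 3.52 Fn 0.8 Fy -0.15 qd 0.028
```

play_rows --pt "0.004 0 0 0 0 0" --pt "0.004 0 0 0 0 0"

```text
t: 15.82
eef_pos: [0.5412, 0.1401, 0.0179]
tool_rot: [0.65, 0.757, 0.043, -0.048]
ft_force: [0.5, -4.4, 1.3]
finger_gap: 0.0454
```

```bash
python3 -c "
from h import *
push()"
```

```text
t 15.82 s 67.04 n 8.62 y -1.1 Fs 4.2 Fn 1.95 Fy 0.17 qd 0.0291
```

play_rows --pt "0.004 0 0 0 0 0"

```text
t: 15.9
eef_pos: [0.5411, 0.1412, 0.018]
tool_rot: [0.65, 0.757, 0.043, -0.048]
ft_force: [-0.0, -4.6, 0.7]
finger_gap: 0.0452
```

play_rows --pt "0.003 0 0 0 0 0"

```text
t: 15.98
eef_pos: [0.5409, 0.1422, 0.0181]
tool_rot: [0.65, 0.757, 0.043, -0.048]
ft_force: [0.2, -4.2, 1.1]
finger_gap: 0.0455
```

play_rows --pt "0.003 0 0 0 0 0"

```text
t: 16.07
eef_pos: [0.5408, 0.143, 0.0183]
tool_rot: [0.651, 0.757, 0.043, -0.048]
ft_force: [0.8, -6.1, 0.6]
finger_gap: 0.0454
```

```bash
python3 -c "
from h import *
push()
im=eyes.snapshot('top')[:,:,::-1]; cv2.imwrite('pics/t13.png',cv2.resize(im[190:285,160:320],None,fx=5,fy=5,interpolation=cv2.INTER_CUBIC))
push()"
```

```text
t 16.07 s 69.99 n 8.63 y -1.13 Fs 5.96 Fn 1.44 Fy 0.15 qd 0.0232
t 16.12 s 70.07 n 8.62 y -1.15 Fs 4.32 Fn 2.34 Fy -1.12 qd 0.0052
```

View pics/t13.png

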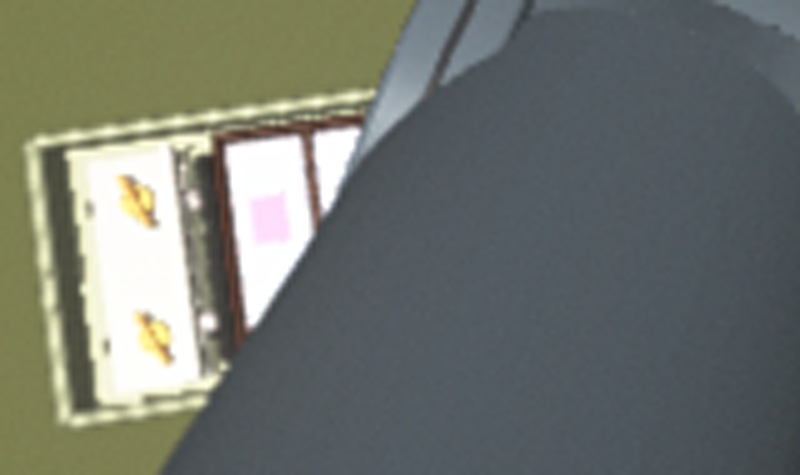

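Top view: the tray front now meets the rubber and the force is starting to rise. Very small steps from here.

play_rows --pt "0.002 0 0 0 0 0"

```text
t: 16.2
eef_pos: [0.5408, 0.1432, 0.0183]
tool_rot: [0.651, 0.757, 0.043, -0.048]
ft_force: [1.9, -6.6, -0.4]
finger_gap: 0.0457
```

play_rows --pt "0.002 0 0 0 0 0"

```text
t: 16.28
eef_pos: [0.5408, 0.1432, 0.0183]
tool_rot: [0.651, 0.757, 0.043, -0.047]
ft_force: [1.6, -5.9, 0.4]
finger_gap: 0.0452
```

```bash
python3 -c "
from h import *
push()"
```

```text
t 16.28 s 70.17 n 8.65 y -1.17 Fs 5.94 Fn 1.27 Fy -0.7 qd 0.0145
```

play_rows --pt "0.003 0 0 0 0 0" --pt "0.003 0 0 0 0 0"

```text
t: 16.45
eef_pos: [0.5408, 0.1432, 0.0184]
tool_rot: [0.651, 0.756, 0.042, -0.046]
ft_force: [0.8, -8.2, 1.1]
finger_gap: 0.0452
```

```bash
python3 -c "
from h import *
push()"
```

```text
t 16.45 s 70.25 n 8.7 y -1.15 Fs 8.04 Fn 2.22 Fy 0.44 qd 0.0185
```

play_rows --pt "0.004 0 0 0 0 0" --pt "0.004 0 0 0 0 0"

```text
t: 16.62
eef_pos: [0.5408, 0.1433, 0.0184]
tool_rot: [0.652, 0.756, 0.041, -0.045]
ft_force: [1.2, -8.1, -0.4]
finger_gap: 0.0451
```

```bash
python3 -c "
from h import *
push()"
```

```text
t 16.62 s 70.35 n 8.72 y -1.16 Fs 8.18 Fn 0.78 Fy 0.07 qd 0.0255
```

```bash
python3 -c "
from h import *
go(W([70,-0.5,17]),tilt(8))"
```

```text
t 16.62 bay mm [68.5 -1.2 18.4] F [ 1.17 -8.13 -0.36] gap 0.0451
shift units [ 0.0045 -0.0022  0.0053] mm [ 1.4 -0.7  1.6]
turn units [ 0.0027  0.0108 -0.0025]
```

play_rows --pt "0.005 0 0 0.003 0.008 -0.002" --pt "0.005 0 0 0 0.004 0"

```text
t: 16.78
eef_pos: [0.5408, 0.1439, 0.0184]
tool_rot: [0.651, 0.756, 0.045, -0.052]
ft_force: [2.2, -9.4, -2.7]
finger_gap: 0.045
```

```bash
python3 -c "
from h import *
push()
go(W([70,-0.5,17]),tilt(8))"
```

```text
t 16.78 s 70.9 n 8.61 y -1.26 Fs 9.95 Fn -1.37 Fy -0.71 qd 0.0517
t 16.78 bay mm [69.  -1.3 18.4] F [ 2.16 -9.45 -2.74] gap 0.045
shift units [ 0.0026 -0.0026  0.0051] mm [ 0.8 -0.8  1.5]
turn units [ 0.0001  0.001  -0.001 ]
```

The total push is about 10 N, of which about 6 N bears on the stop (free sliding took about 4 N). Now I'll ease off gradually.

play_rows --pt "0.0045 0 0 0 0 0" --pt "0.004 0 0 0 0 0" --pt "0.0035 0 0 0 0 0" --pt "0.003 0 0 0 0 0" --pt "0.0025 0 0 0 0 0" --pt "0.002 0 0 0 0 0"

```text
t: 17.28
eef_pos: [0.5408, 0.1437, 0.0183]
tool_rot: [0.652, 0.755, 0.043, -0.049]
ft_force: [1.5, -5.5, 0.5]
finger_gap: 0.0455
```

```bash
python3 -c "
from h import *
push()
go(W([70,-0.5,17]),tilt(8))"
```

```text
t 17.28 s 70.66 n 8.54 y -1.25 Fs 5.58 Fn 1.28 Fy -0.65 qd 0.0128
t 17.28 bay mm [68.8 -1.2 18.3] F [ 1.51 -5.54  0.49] gap 0.0455
shift units [ 0.0034 -0.0025  0.0048] mm [ 1.  -0.8  1.4]
turn units [ 0.0006  0.0056 -0.0033]
```

play_rows --pt "0.002 0 0 0 0 0" --pt "0.0015 0 0 0 0 0" --pt "0.001 0 0 0 0 0" --pt "0.001 0 0 0 0 0" --pt "0.0005 0 0 0 0 0" --pt "0.0005 0 0 0 0 0"

```text
t: 17.78
eef_pos: [0.5408, 0.1436, 0.0183]
tool_rot: [0.652, 0.755, 0.042, -0.048]
ft_force: [1.3, -5.4, -0.1]
finger_gap: 0.0451
```

```bash
python3 -c "
from h import *
push()
go(W([70,-0.5,17]),tilt(8))"
```

```text
t 17.78 s 70.59 n 8.58 y -1.25 Fs 5.51 Fn 0.66 Fy -0.49 qd 0.0046
t 17.78 bay mm [68.7 -1.2 18.3] F [ 1.32 -5.41 -0.12] gap 0.0451
shift units [ 0.0037 -0.0025  0.0049] mm [ 1.1 -0.8  1.5]
turn units [ 0.0008  0.0075 -0.0034]
```

play_rows --pt "0 0 0 0 0 0" --pt "0 0 0 0 0 0" --pt "-0.0003 0 0 0 0 0" --pt "-0.0003 0 0 0 0 0" --pt "-0.0005 0 0 0 0 0" --pt "-0.0005 0 0 0 0 0" --pt "-0.0005 0 0 0 0 0" --pt "-0.0005 0 0 0 0 0"

```text
t: 18.45
eef_pos: [0.5408, 0.1436, 0.0183]
tool_rot: [0.652, 0.756, 0.042, -0.049]
ft_force: [0.8, -3.5, 0.8]
finger_gap: 0.0451
```

```bash
python3 -c "
from h import *
push()"
```

```text
t 18.45 s 70.61 n 8.57 y -1.25 Fs 3.41 Fn 1.3 Fy -0.25 qd 0.0047
```

play_rows --pt "-0.0007 0 0 0 0 0" --pt "-0.0007 0 0 0 0 0" --pt "-0.0007 0 0 0 0 0" --pt "-0.001 0 0 0 0 0" --pt "-0.001 0 0 0 0 0" --pt "-0.001 0 0 0 0 0"

```text
t: 18.95
eef_pos: [0.541, 0.1434, 0.0182]
tool_rot: [0.651, 0.756, 0.043, -0.049]
ft_force: [0.3, -2.1, 1.1]
finger_gap: 0.0457
```

```bash
python3 -c "
from h import *
push()"
```

```text
t 18.95 s 70.39 n 8.5 y -1.33 Fs 1.94 Fn 1.38 Fy -0.0 qd 0.0075
```

play_rows --pt "-0.001 0 0 0 0 0" --pt "-0.001 0 0 0 0 0" --pt "-0.001 0 0 0 0 0" --pt "-0.001 0 0 0 0 0" --pt "-0.001 0 0 0 0 0" --pt "-0.001 0 0 0 0 0" --pt "-0.001 0 0 0 0 0" --pt "-0.001 0 0 0 0 0"

```text
t: 19.62
eef_pos: [0.5405, 0.143, 0.0176]
tool_rot: [0.651, 0.757, 0.043, -0.051]
ft_force: [-0.5, -0.4, -0.9]
finger_gap: 0.0451
```

```bash
python3 -c "
from h import *
push()"
```

```text
t 19.62 s 69.98 n 7.93 y -0.84 Fs 0.43 Fn -0.87 Fy 0.54 qd 0.0073
```

play_rows --pt "-0.0015 0 0 0 0 0" --pt "-0.0015 0 0 0 0 0" --pt "-0.002 0 0 0 0 0" --pt "-0.002 0 0 0 0 0" --pt "-0.002 0 0 0 0 0" --pt "-0.002 0 0 0 0 0"

```text
t: 20.12
eef_pos: [0.5402, 0.1404, 0.0169]
tool_rot: [0.65, 0.757, 0.043, -0.052]
ft_force: [-0.1, -0.7, 0.3]
finger_gap: 0.045
```

```bash
python3 -c "
from h import *
push()"
```

```text
t 20.12 s 67.33 n 7.57 y -0.14 Fs 0.67 Fn 0.37 Fy 0.26 qd 0.0158
```

play_rows --pt "-0.01 0 -0.003 0 0 0" --pt "-0.03 0 -0.005 0 0 0" --pt "-0.05 0 -0.01 0 0 0" --pt "-0.07 0 -0.02 0 0 0" --pt "-0.08 0 -0.04 0 0 0" --pt "-0.1 0 -0.06 0 -0.02 0" --pt "-0.1 0 -0.06 0 -0.03 0" --pt "-0.05 0 -0.06 0 -0.03 0" --pt "0 0 0 0 0 0"

```text
t: 20.87
eef_pos: [0.5636, -0.0253, 0.0782]
tool_rot: [0.652, 0.758, -0.002, -0.002]
ft_force: [0.8, 0.8, -1.2]
finger_gap: 0.0452
```

Run:
```python
from h import *
go(W([-60,0,100]),tool(-BY))
im=eyes.snapshot('wrist')[:,:,::-1]; cv2.imwrite('pics/w14.png',im)
im=eyes.snapshot('scene')[:,:,::-1]; cv2.imwrite('pics/s14.png',cv2.resize(im[90:220,230:400],None,fx=4,fy=4,interpolation=cv2.INTER_CUBIC))
im=eyes.snapshot('top')[:,:,::-1]; cv2.imwrite('pics/t14.png',cv2.resize(im[190:285,160:320],None,fx=5,fy=5,interpolation=cv2.INTER_CUBIC))
```

```text
t 20.87 bay mm [-101.7    1.8   78.2] F [ 0.81  0.83 -1.23] gap 0.0452
shift units [ 0.1392  0.0052 -0.0726] mm [ 41.8   1.6 -21.8]
turn units [-0.0034 -0.0009 -0.0016]
```

View pics/w14.png

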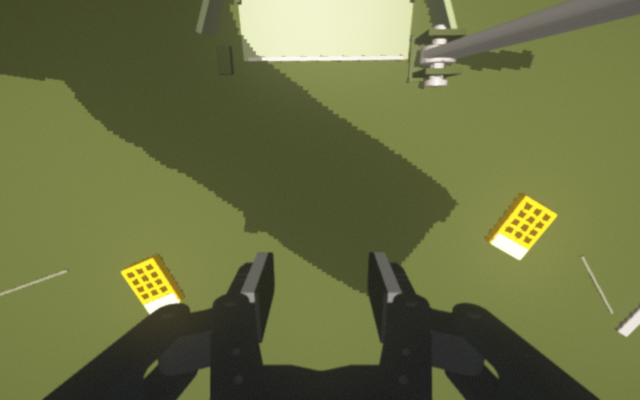

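View pics/s14.png

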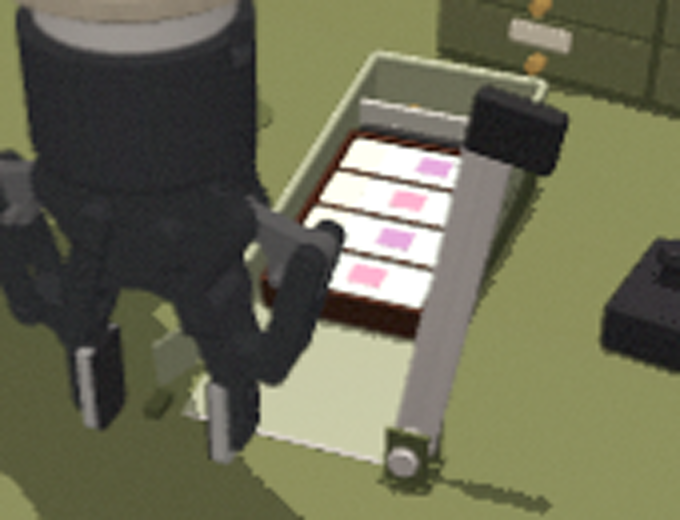

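View pics/t14.png

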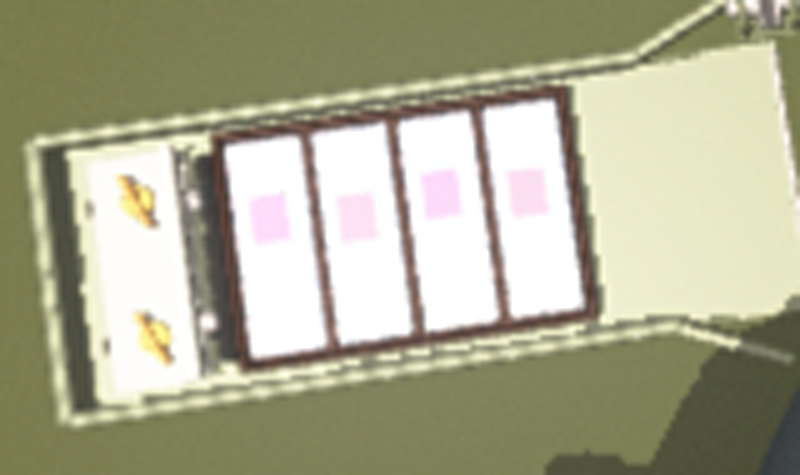

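The tray's front lies flush along the rubber: edge (213,135)–(242,368) in the top crop is parallel to the bay end, and no floor shows between them. Now back to the gate: rise, turn, and go above the tab.

play_rows --pt "0 0 -0.08 -0.003 0 0" --pt "0 0 -0.12 0 0 -0.07" --pt "0 0 -0.12 0 0 -0.077" --pt "0 0 -0.12 0 0 -0.077" --pt "0 0 -0.12 0 0 -0.077" --pt "0 0 -0.03 0 0 -0.077" --pt "0 0 0 0 0 -0.077" --pt "0 0 0 0 0 -0.077" --pt "0 0 0 0 0 -0.077" --pt "0 0 0 0 0 -0.077" --pt "0 0 0 0 0 -0.077" --pt "0 0 0 0 0 -0.077" --pt "0 0 0 0 0 -0.077" --pt "0 0 0 0 0 -0.04" --pt "0 0 0 0 0 0" --hand 130

```text
t: 22.27
eef_pos: [0.5551, -0.0032, 0.2456]
tool_rot: [-0.074, 0.997, 0.015, -0.016]
ft_force: [-0.8, -0.2, 0.2]
finger_gap: 0.0413
```

Run:
```python
from h import *
go(W([0,-102,250]),tool(BX))
im=eyes.snapshot('top')[:,:,::-1]; cv2.imwrite('pics/t15.png',im)
```

```text
t 22.27 bay mm [-78.5   6.9 245.6] F [-0.83 -0.15  0.2 ] gap 0.0413
shift units [-0.3614  0.2638 -0.0173] mm [-108.4   79.1   -5.2]
turn units [ 0.0207 -0.0194 -0.0026]
```

View pics/t15.png

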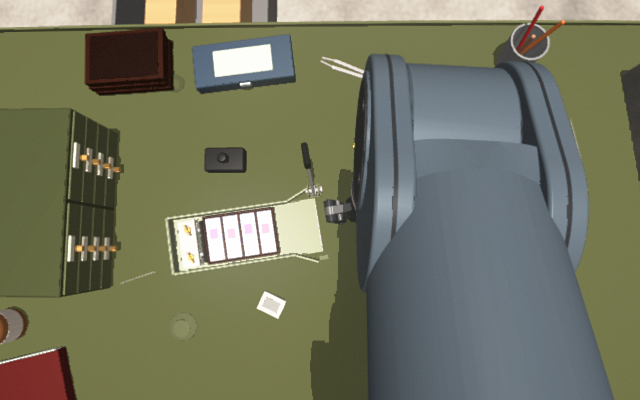

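Run:
```python
from h import *
def P(th,r,h,x=0): return W([x,-64+r*np.cos(th)-h*np.sin(th),17+r*np.sin(th)+h*np.cos(th)])
for th in (1.65,1.72,1.8,1.9):
    print(th,proj('top',[P(th,r,h) for r in (177,151) for h in (28,-8)]).round(1).tolist())
im=cv2.imread('pics/t15.png'); cv2.imwrite('pics/t15c.png',cv2.resize(im[135:200,280:340],None,fx=8,fy=8,interpolation=cv2.INTER_CUBIC))
```

```text
1.65 [[305.4, 148.1], [308.8, 171.0], [306.5, 152.9], [309.8, 175.1]]
1.72 [[304.3, 140.9], [307.6, 163.1], [305.6, 147.0], [308.8, 168.5]]
1.8 [[303.2, 133.1], [306.3, 154.3], [304.7, 140.6], [307.7, 161.2]]
1.9 [[302.0, 124.2], [304.8, 143.8], [303.7, 133.2], [306.4, 152.4]]
```

View pics/t15c.png

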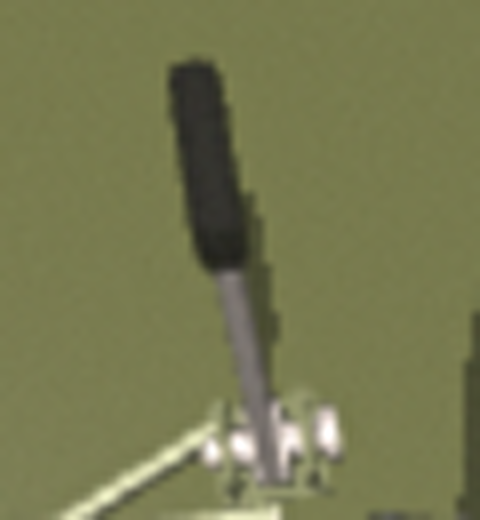

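Tab rows 142–169 match θ ≈ 1.71. Moving above it.

play_rows --pt "-0.06 0.05 -0.003 0.02 -0.02 -0.003" --pt "-0.09 0.06 -0.003 0 0 0" --pt "-0.09 0.06 0 0 0 0" --pt "-0.08 0.06 0 0 0 0" --pt "-0.03 0.03 0 0 0 0" --pt "0 0 0 0 0 0" --pt "0 0 0 0 0 0"

```text
t: 22.9
eef_pos: [0.6481, 0.0957, 0.2422]
tool_rot: [-0.066, 0.998, 0.002, -0.004]
ft_force: [-0.9, -0.7, -0.6]
finger_gap: 0.0421
```

Run:
```python
from h import *
go(W([0.5,-102,158]),tool(BX))
im=eyes.snapshot('wrist')[:,:,::-1]; cv2.imwrite('pics/w16.png',im)
```

```text
t 22.9 bay mm [   5.2 -100.   242.2] F [-0.92 -0.7  -0.57] gap 0.0421
shift units [-0.0088 -0.0169  0.2805] mm [-2.6 -5.1 84.1]
turn units [ 0.0034 -0.0043 -0.0131]
```

View pics/w16.png

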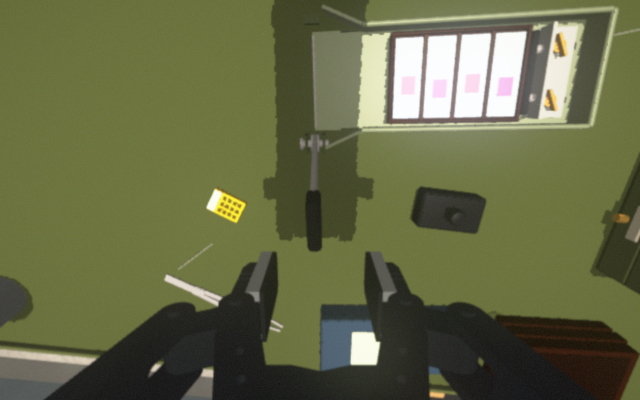

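Wrist view: the tab (314,190–250) is nearly centred between the fingers, and the tray is still against the stop. Descending.

play_rows --pt "-0.008 -0.017 0 0.003 -0.004 -0.013" --pt "0 0 0.06 0 0 0" --pt "0 0 0.08 0 0 0" --pt "0 0 0.08 0 0 0" --pt "0 0 0.03 0 0 0" --pt "0 0 0 0 0 0" --pt "0 0 0 0 0 0"

```text
t: 23.53
eef_pos: [0.649, 0.0808, 0.168]
tool_rot: [-0.073, 0.997, -0.001, 0.002]
ft_force: [1.2, -0.6, -0.2]
finger_gap: 0.0418
```

Run:
```python
from h import *
go(W([0.5,-102,158]),tool(BX))
```

```text
t 23.53 bay mm [ -9.8 -98.7 168. ] F [ 1.24 -0.65 -0.25] gap 0.0418
shift units [-0.0108  0.0345  0.0333] mm [-3.2 10.3 10. ]
turn units [-0.002   0.002  -0.0036]
```

play_rows --pt "-0.009 0.03 0.01 0 0 0" --pt "0 0 0.02 0 0 0" --pt "0 0 0 0 0 0" --pt "0 0 0 0 0 0"

```text
t: 23.87
eef_pos: [0.6523, 0.0903, 0.1624]
tool_rot: [-0.073, 0.997, -0.001, 0.004]
ft_force: [0.1, 0.1, 0.2]
finger_gap: 0.0418
```

Run:
```python
from h import *
go(W([0.5,-102,158]),tool(BX))
```

```text
t 23.87 bay mm [  -0.8 -103.4  162.4] F [0.1  0.13 0.18] gap 0.0418
shift units [0.0047 0.0044 0.0146] mm [1.4 1.3 4.4]
turn units [-0.0019  0.0056 -0.0042]
```

play_rows --pt "0.005 0.004 0.016 0 0.005 0" --pt "0 0 0 0 0 0"

```text
t: 24.03
eef_pos: [0.651, 0.0918, 0.1581]
tool_rot: [-0.073, 0.997, -0.001, 0.001]
ft_force: [-0.5, 0.0, 0.9]
finger_gap: 0.0414
```

play_rows --pt "0 0 0 0 0 0" --pt "0 0 0 0 0 0" --pt "0 0 0 0 0 0" --pt "0 0 0 0 0 0" --pt "0 0 0 0 0 0" --pt "0 0 0 0 0 0" --hand 255

```text
t: 24.53
eef_pos: [0.6512, 0.0917, 0.1583]
tool_rot: [-0.074, 0.997, -0.002, 0.001]
ft_force: [0.8, -0.9, -0.5]
finger_gap: 0.0091
```

Run:
```python
from h import *
arc(np.arange(1.68,0.9,-0.1))
```

```text
t 24.53 grip bay [   0.8 -102.5  177.3] theta 1.722 rad 164.9 F [ 0.8 -0.9 -0.5] gap 0.0091
1.68 [ 0.024 -0.     0.002]
1.58 [ 0.054 -0.    -0.008]
1.48 [ 0.054 -0.    -0.002]
1.38 [ 0.054 -0.     0.003]
1.28 [ 0.054 -0.     0.008]
1.18 [ 0.052 -0.     0.014]
1.08 [ 0.051 -0.     0.019]
0.98 [ 0.049 -0.     0.024]
turn [-0.0021  0.0013 -0.0028]
```

play_rows --pt "0.03 0 -0.003 0 0 0" --pt "0.054 0 -0.007 0 0 0" --pt "0.054 0 -0.002 0 0 0" --pt "0.054 0 0.003 0 0 0" --pt "0.054 0 0.008 0 0 0"

```text
t: 24.95
eef_pos: [0.5859, 0.0813, 0.1604]
tool_rot: [-0.074, 0.997, -0.001, 0.012]
ft_force: [6.0, 0.6, -4.9]
finger_gap: 0.0092
```

Run:
```python
from h import *
arc(np.arange(1.2,0.4,-0.1),(163.8,13.8))
```

```text
t 24.95 grip bay [  0.4 -35.9 179.4] theta 1.315 rad 164.8 F [ 6.   0.6 -4.9] gap 0.0092
1.2 [ 0.062 -0.     0.014]
1.1 [ 0.052 -0.     0.017]
1.0 [ 0.05  -0.     0.022]
0.9 [ 0.048 -0.     0.027]
0.8 [ 0.045 -0.     0.032]
0.7 [0.041 0.    0.036]
0.6 [0.038 0.    0.04 ]
0.5 [0.033 0.    0.043]
turn [-0.003   0.0147 -0.0022]
```

play_rows --pt "0.05 0 0.01 0 0.005 0" --pt "0.052 0 0.017 0 0.005 0" --pt "0.05 0 0.022 0 0.002 0" --pt "0.048 0 0.027 0 0 0"

```text
t: 25.28
eef_pos: [0.5313, 0.0726, 0.1404]
tool_rot: [-0.074, 0.997, -0.001, 0.012]
ft_force: [2.9, 0.5, 2.3]
finger_gap: 0.0092
```

Run:
```python
from h import *
arc(np.arange(0.8,-0.05,-0.1),(163.8,13.8))
```

```text
t 25.28 grip bay [1.000e-01 1.940e+01 1.594e+02] theta 0.957 rad 165.1 F [2.9 0.5 2.3] gap 0.0092
0.8 [ 0.071 -0.     0.049]
0.7 [0.041 0.    0.036]
0.6 [0.038 0.    0.04 ]
0.5 [0.033 0.    0.043]
0.4 [0.029 0.    0.046]
0.3 [0.024 0.    0.049]
0.2 [0.019 0.    0.051]
0.1 [0.014 0.    0.053]
0.0 [0.009 0.    0.054]
turn [-0.003   0.0151 -0.0021]
```

play_rows --pt "0.045 0 0.029 0 0.004 0" --pt "0.044 0 0.033 0 0.003 0" --pt "0.04 0 0.037 0 0.003 0" --pt "0.037 0 0.041 0 0.002 0"

```text
t: 25.62
eef_pos: [0.4864, 0.0655, 0.1014]
tool_rot: [-0.074, 0.997, -0.001, 0.012]
ft_force: [2.3, 0.4, 4.0]
finger_gap: 0.0088
```

Run:
```python
from h import *
arc(np.arange(0.5,-0.05,-0.1),(163.8,13.8))
```

```text
t 25.62 grip bay [ -0.2  64.8 120.4] theta 0.593 rad 165.1 F [2.3 0.4 4. ] gap 0.0088
0.5 [0.029 0.    0.042]
0.4 [0.029 0.    0.046]
0.3 [0.024 0.    0.049]
0.2 [0.019 0.    0.051]
0.1 [0.014 0.    0.053]
0.0 [0.009 0.    0.054]
turn [-0.0025  0.0149 -0.0022]
```

play_rows --pt "0.03 0 0.042 0 0.004 0" --pt "0.029 0 0.046 0 0.004 0" --pt "0.024 0 0.049 0 0.003 0" --pt "0.018 0 0.045 0 0.003 0" --pt "0.01 0 0.03 0 0 0"

```text
t: 26.03
eef_pos: [0.4549, 0.0605, 0.0388]
tool_rot: [-0.074, 0.997, -0.001, 0.007]
ft_force: [-0.3, 0.4, 4.2]
finger_gap: 0.0087
```

Run:
```python
from h import *
arc([0.05,0.0],(163.8,13.8))
```

```text
t 26.03 grip bay [-0.4 96.5 57.8] theta 0.165 rad 165.6 F [-0.3  0.4  4.2] gap 0.0087
0.05 [0.009 0.    0.063]
0.0 [0.003 0.    0.027]
turn [-0.002   0.0083 -0.0018]
```

play_rows --pt "0.004 0 0.03 0 0.002 0" --pt "0.003 0 0.025 0 0.002 0" --pt "0.002 0 0.015 0 0 0" --pt "0 0 0.008 0 0 0"

```text
t: 26.37
eef_pos: [0.4504, 0.0598, 0.0143]
tool_rot: [-0.075, 0.997, -0.001, 0.003]
ft_force: [-3.9, -0.7, 6.0]
finger_gap: 0.0088
```

Run:
```python
from h import *
arc([0.0],(163.8,13.8))
```

```text
t 26.37 grip bay [ -0.4 101.   33.3] theta 0.015 rad 165.8 F [-3.9 -0.7  6. ] gap 0.0088
0.0 [-0.004  0.     0.008]
turn [-0.0019  0.0035 -0.0013]
```

play_rows --pt "-0.002 0 0.008 0 0 0" --pt "0 0 0.006 0 0 0" --pt "0 0 0.004 0 0 0"

```text
t: 26.62
eef_pos: [0.4499, 0.0597, 0.0086]
tool_rot: [-0.075, 0.997, -0.001, 0.002]
ft_force: [-3.3, -0.6, 4.7]
finger_gap: 0.0091
```

Run:
```python
from h import *
arc([0.0],(163.8,13.8))
```

```text
t 26.62 grip bay [ -0.4 101.4  27.6] theta -0.02 rad 165.8 F [-3.3 -0.6  4.7] gap 0.0091
0.0 [-0.005 -0.    -0.011]
turn [-0.0018  0.0022 -0.0012]
```

play_rows --pt "0 0 0.006 0 0 0" --pt "0 0 0.006 0 0 0"

```text
t: 26.78
eef_pos: [0.4497, 0.0597, 0.0051]
tool_rot: [-0.075, 0.997, -0.001, 0.002]
ft_force: [-4.7, -0.3, 5.1]
finger_gap: 0.0095
```

Run:
```python
from h import *
gate_theta()
im=eyes.snapshot('scene')[:,:,::-1]; cv2.imwrite('pics/s17.png',cv2.resize(im[90:220,230:400],None,fx=4,fy=4,interpolation=cv2.INTER_CUBIC))
```

```text
t 26.78 grip bay [ -0.4 101.6  24.1] theta -0.041 rad 165.8 F [-4.7 -0.3  5.1] gap 0.0095
```

View pics/s17.png

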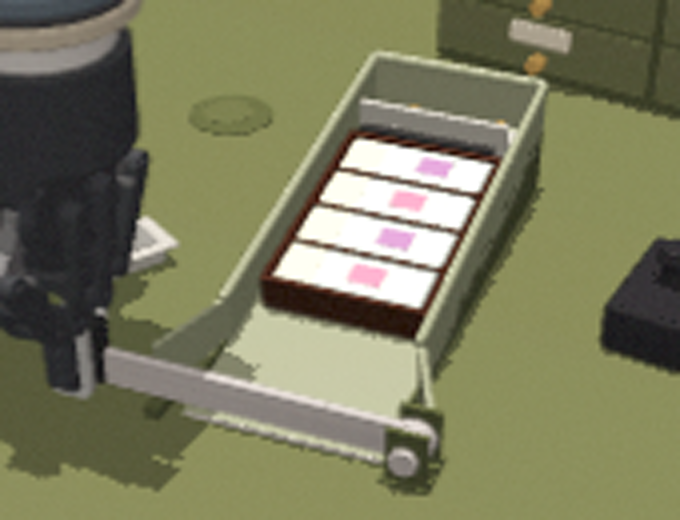

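The gate bar now lies across the mouth from (105,365) to (410,440) in the crop, and the tray is still up at the stop. Releasing and lifting off.

play_rows --pt "0 0 -0.005 0 0 0" --pt "0 0 0 0 0 0" --pt "0 0 0 0 0 0" --pt "0 0 0 0 0 0" --pt "0 0 -0.04 0 0 0" --pt "0 0 -0.08 0 0 0" --pt "0 0 -0.1 0 0 0" --pt "0 0 -0.1 0 0 0" --pt "0 0 -0.1 0 0 0" --pt "0 0 0 0 0 0" --pt "0 0 0 0 0 0" --hand 140

```text
t: 27.75
eef_pos: [0.4516, 0.0597, 0.1376]
tool_rot: [-0.073, 0.997, -0.001, 0.003]
ft_force: [-0.1, -0.3, -0.6]
finger_gap: 0.0386
```

Run:
```python
from h import *
go(W([0,100,150]),tool(BX))
im=eyes.snapshot('scene')[:,:,::-1]; cv2.imwrite('pics/s18.png',cv2.resize(im[90:290,170:410],None,fx=3,fy=3,interpolation=cv2.INTER_CUBIC))
im=eyes.snapshot('top')[:,:,::-1]; cv2.imwrite('pics/t18.png',im)
im=eyes.snapshot('wrist')[:,:,::-1]; cv2.imwrite('pics/w18.png',im)
```

```text
t 27.75 bay mm [ -0.8  99.6 137.6] F [-0.1  -0.27 -0.58] gap 0.0386
shift units [ 0.001   0.0024 -0.0413] mm [  0.3   0.7 -12.4]
turn units [-0.0019  0.0034 -0.004 ]
```

View pics/s18.png

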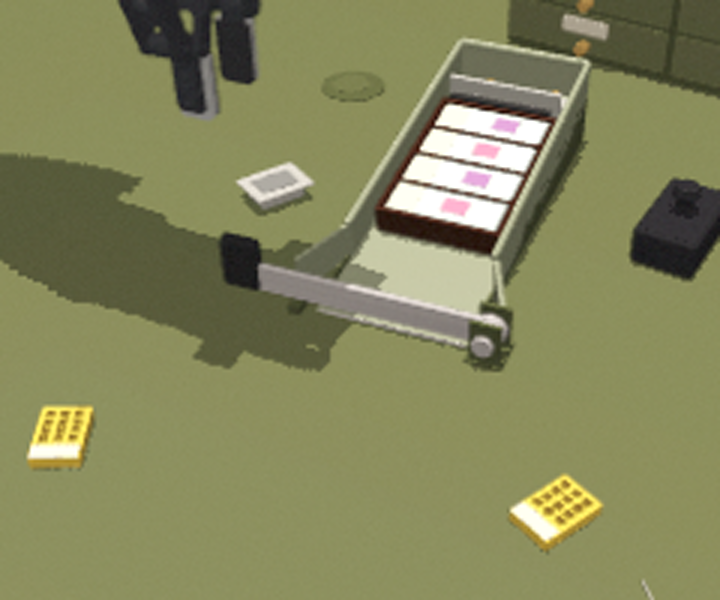

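View pics/t18.png

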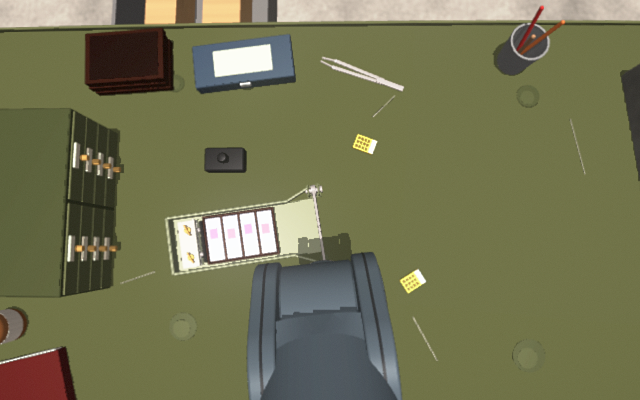

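View pics/w18.png

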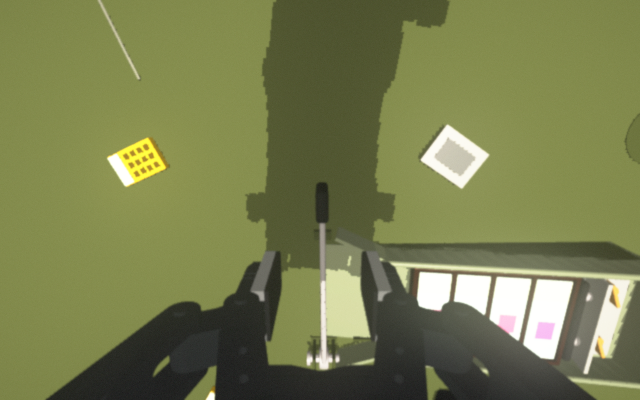

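Run:
```python
from h import *
a=cv2.imread('pics/top0.png'); b=cv2.imread('pics/t18.png')
for n,(x0,y0,x1,y1) in dict(cB=(345,128,385,160),cA=(395,265,430,297),pw=(198,142,252,177)).items():
    print(n,cv2.absdiff(a,b)[y0:y1,x0:x1].max(2).mean().round(2), cv2.absdiff(a,b)[y0:y1,x0:x1].max())
s0=cv2.imread('pics/scene0.png'); s1=eyes.snapshot('scene')[:,:,::-1]
for n,(x0,y0,x1,y1) in dict(mould=(247,142,277,162),tab=(242,165,262,190),gate=(262,182,340,208)).items():
    d=cv2.absdiff(s0,np.ascontiguousarray(s1))[y0:y1,x0:x1]; print(n,d.max(2).mean().round(2),d.max())
w=cv2.imread('pics/w18.png')[240:390,400:640]; t=b[205:275,160:290]
cv2.imwrite('pics/z1.png',np.vstack([cv2.resize(w,(720,300*3//2//1)),]))
cv2.imwrite('pics/z2.png',cv2.resize(t,None,fx=6,fy=6,interpolation=cv2.INTER_CUBIC))
```

```text
cB 6.22 13
cA 5.44 13
pw 5.76 13
mould 2.08 6
tab 14.1 71
gate 12.54 74
```

View pics/z2.png

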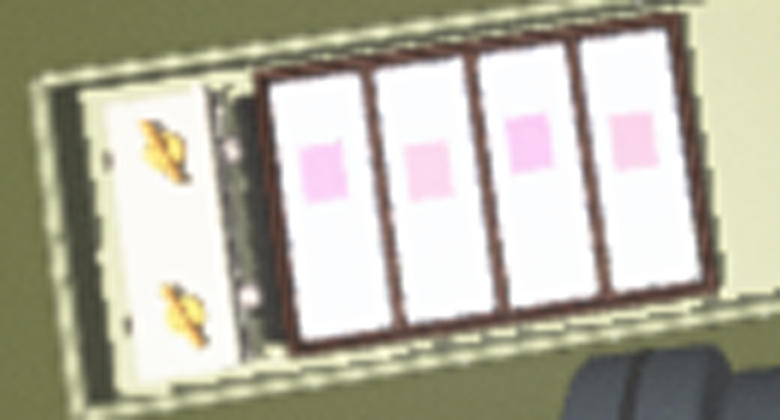

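View pics/z1.png

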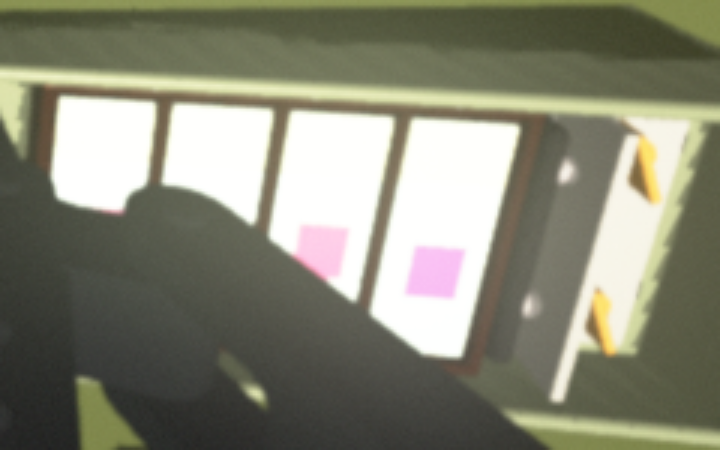

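Run:
```python
from h import *
s0=cv2.imread('pics/scene0.png'); s1=np.ascontiguousarray(eyes.snapshot('scene')[:,:,::-1])
for s in (s0,s1):
    m=(s[160:195,236:258].max(2)<45).astype(np.uint8); n,l,st,c=cv2.connectedComponentsWithStats(m); i=1+st[1:,4].argmax(); print(st[i],c[i].round(2))
    g=(s[172:206,262:335].min(2)>150); ys,xs=np.nonzero(g); print(g.sum(),ys.mean().round(2),np.polyfit(xs,ys,1).round(3))
print(readout.read_state()['t'])
```

```text
[  8   9  13  17 159] [13.92 17.48]
1052 10.84 [0.053 8.37 ]
[  8   8  13  19 194] [13.82 16.54]
874 11.4 [0.129 4.962]
28.0
```

```bash
python3 -c "
from station import order
print(order.sign_off())"
```

```text
the job is handed in; nothing more can be done
None
```

The tray is home against the rubber stop with the gate shut behind it, and I handed the job in at about 28 s.

**What I did**
- I pinched the gate tab and swung it up to about 1.72 rad, where it stayed.
- I squared and centred the tray with a sideways push from its left, then pushed it up the slope with two fingertips on its rear face.
- I felt the stop come in as the force rose above the roughly 4 N of free sliding. I pressed to about 10 N in total, so about 6 N on the stop, and eased off to zero in sub-millimetre steps.
- I then re-gripped the tab and lowered the gate until it was shut.

**Last checks**
- **Tray:** its front lies flush and square along the rubber in the top and wrist views, with no visible gap.
- **Gate:** the tab and bar are back where they started in the scene view, within about 1 pixel. The colour comparison of the gate was inconclusive because the arm's shadow lay over it. My arc estimate read slightly below zero (-0.02 to -0.04 rad), probably grip slip during the last press.
- **Other objects:** the cassettes, paperweight and mould match the starting pictures apart from brightness.
- **Robot:** the fingers were open and clear of everything. The largest wrist force I read was about 25 N, while the gate was going up.

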